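# Charge the chill tray and open the drink line

### The job

Get the bar's chill tray ready for service: first shut the red-handled drain valve fully. Lift the orange freezer brick out of its caddy by its two ends, set it down flat on the rubber bar mat and let go, then take it across its sides and lay it, without dropping it, in the open place of the tray's upper course, squarely over the joint of the two blue bricks below and close up to the blue brick already up there. Finally open the yellow-handled drink valve fully; leave the blue bricks and the drinks standing where they are.

Things in the scene. Friction and masses are not known exactly. Their poses are not given: they have to be found in the camera images.
- drain (a joint): red lever of the drain ball valve, in rad: 0 = closed (lever square across its pipe), 1.571 = open (lever along its pipe); grows anticlockwise seen from above; stops at both ends. Stiff: about 0.2 N m (3 N at the grip), stays where it is left
- drain_axis (a point): point on the drain valve's vertical hinge axis, at the height of the middle of the lever (101 mm above the counter). The fixed valve sits on a copper pipe bridge, 160 mm long, whose top is 77 mm above the counter at the valve; the lever swings clear above it
- drain_grip (a point): middle of the part of the red lever to grip, 75 mm from the hinge axis, half-way up. The red sleeve is 14 mm wide, 18 mm tall and runs from 38 to 108 mm from the axis, level, straight out from the axis
- drink (a joint): yellow lever of the drink-line ball valve, in rad: 0 = closed (lever square across its pipe), 1.571 = open (lever along its pipe); grows anticlockwise seen from above; same build, size and stiffness as the drain valve
- drink_axis (a point): point on the drink valve's vertical hinge axis, at the height of the middle of its lever (101 mm above the counter)
- drink_grip (a point): middle of the part of the yellow lever to grip, 75 mm from its hinge axis, half-way up; sleeve as on the drain valve
- brick_center (a point): centre of the orange rigid freezer brick, 50 mm (its x) by 66 mm (its y, the long way) by 32 mm tall (its z), about 0.12 kg. It starts in the caddy, standing on the caddy's 6 mm floor
- caddy: grey plastic caddy fixed to the counter, origin on the counter under its middle: floor 72 mm (x) by 84 mm (y), 6 mm thick, with two cheeks 50 mm long that stand close beside the brick's long sides (x = -32 and +32 mm), 36 mm high; both ends (y) are open, so the brick can be gripped by its ends only
- mat_top (a point): centre of the top of the black rubber bar mat, 110 mm by 110 mm, fixed, top 4 mm above the counter
- tray: fixed steel chill tray, origin on the counter under its middle, 72 mm (x) by 222 mm (y), floor 6 mm thick, rim 18 mm high. Blue bricks of the same size as the orange one lie in it, long way along y: a lower course of three centred at y = -68, 0, +68 mm (tops 38 mm above the counter) and an upper course with one at y = -34 mm (top at 70 mm); the place at the +y side of that one is open
- tray_gap (a point): the open place of the upper course: where the centre of the laid brick belongs (tray y = +36 mm, 54 mm above the counter); the axes are the tray's. Laid there, the brick's end is 4 mm from its blue neighbour
- upper_center (a point): centre of the blue brick of the upper course, same size and axes as the orange brick, loose
- low0_center (a point): centre of the blue brick of the lower course at tray y = -68 mm, loose
- low1_center (a point): centre of the blue brick of the lower course at tray y = 0 mm, loose
- low2_center (a point): centre of the blue brick of the lower course at tray y = +68 mm, loose
- carton: juice carton standing on the counter, 62 mm square, 180 mm tall, origin under its middle
- bottle: amber bottle standing on the counter, 60 mm across, 190 mm tall, origin under its middle
- can: drinks can standing on the counter, 53 mm across, 115 mm tall, origin under its middle
Not all that is in view belongs to the job. What is meant by the part that bears brick_center is not pink or turquoise, and is the smaller of those in its own colour.

How it is judged (in metres and radians):
On the way, in this order (a step that is already met when the one before it is completed fails the run):
1. the red drain valve is closed to its stop (value of joint drain below 0.08 rad), for 0.2 s.
2. the orange brick lies flat on the bar mat, let go (horizontal distance between brick_center and mat_top below 0.045 m and z of brick_center in the frame of mat_top between 0.01 and 0.021 m and angle between brick_center's own z axis and vertical below 0.08 rad and contact force between the fingers and brick below 0.1 N), for 0.2 s.
3. the orange brick lies in the open place of the upper course, let go (x of brick_center in the frame of tray between -0.01 and 0.01 m and y of brick_center in the frame of tray between 0.026 and 0.047 m and z of brick_center in the frame of tray between 0.049 and 0.059 m and angle between the y axis of brick_center and the y axis of tray, either way round below 0.13 rad and angle between brick_center's own z axis and vertical below 0.08 rad and contact force between the fingers and brick below 0.1 N), for 0.2 s.
4. the yellow drink valve is open to its stop (value of joint drink above 1.49 rad), for 0.2 s.
At the end, for the whole second after the job is handed in: Drain closed and drink valve open, each within 0.08 rad of its stop; orange brick let go, at rest, flat, within 10 mm of the tray's centre line, 26 to 47 mm along its +y, 49 to 59 mm up, within 0.13 rad of square; blue bricks within 12 mm and upright drinks within 30 mm of their starts (all of step 3 and value of joint drain below 0.08 rad and value of joint drink above 1.49 rad and linear speed of brick below 0.02 m/s and distance of each of low0_center, low1_center, low2_center, upper_center from where it was at the start of the episode below 0.012 m and distance of each of carton, bottle, can from where it was at the start of the episode below 0.03 m and angle between each of carton, bottle, can's own z axis and vertical below 0.15 rad); the robot touches nothing.
It fails at once if the orange brick is dropped: let go more than 30 mm above the place where it belongs (height (world z) of brick_center above 0.085 m and contact force between the fingers and brick below 0.1 N).
It fails at once if a blue brick is shifted more than 15 mm (distance of any of low0_center, low1_center, low2_center, upper_center from where it was at the start of the episode above 0.015 m).
It fails at once if a drink is pushed more than 40 mm or tipped (distance of any of carton, bottle, can from where it was at the start of the episode above 0.04 m or angle between any of carton, bottle, can's own z axis and vertical above 0.5 rad).
It also fails if it takes over 72 s, if anything falls off the work surface, if the arm or the gripper's body presses on something with over 40 N, if the wrist force passes 120 N, or if a joint passes its speed limit or range.

### The arm

A 6-joint arm with a two-finger parallel gripper is mounted at the origin on the work surface. World frame = base frame: x ahead of the robot, y to its left, z up, the work surface at z = 0. Lengths are in m, angles in degrees, forces in N, time in s.
With the tool pointing down it reaches from about 0.375 to 0.9 m from the base axis. Payload 3.1 kg.
Tool frame: the origin (TCP) lies at the very end of the fingers, on their centre line; the grasp point (between the pads) lies 19 mm behind it; z points along the fingers, y is the line along which they close (so a half turn about z gives the same grasp; the last joint's range is limited). The gripper opens to 87 mm and grips with 3 to 60 N. Pads are 19 mm wide; open, the fingers measure 117 mm over their backs; the gripper's body (75 mm by 190 mm) begins 51 mm behind the grasp point.
Start: joints at [-79.555, 30.224, 82.088, -0, 67.689, -10.227], TCP at [0.221, -0.585, 0.223] pointing down, gripper open.
Joint ranges: [-176.69, 176.69], [-43.24, 126.21], [12.49, 139.97], [-82, 262], [0, 151.66], [-163.58, 163.58]. Speed limits (degrees/s): [159.86, 159.86, 180, 180, 180, 180].

### API

Orientations are given as a 3x3 rotation matrix whose columns are the frame's x, y, z axes.
In Python, from rig import bot gives the robot as it stands.
- The arm moves only by the tool move_arm, never from a script. Its argument "increments" is a list of rows, each an object with "xyz": the shift along the tool's x, y, z in mm, a list of three; "roll": the turn about the tool's z in rad; "grip": the opening in per cent of the stroke, from 0 (shut) to 100 (fully open). A call has 1 to 5 rows; each row shifts and turns the commanded pose from where the row before left it, along the tool's axes as they then stand; what a row does not reach is not made up. A row lasts 1/12 s, in which the tool goes at most 41.7 mm and 7.16 degrees, less where a joint would pass 70% of its speed; a pose out of reach is approached as far as the arm can. A call is refused whole if a number of a shift passes 41.7 or a number of a turn 0.125, either way. A call with a gripper value outside its range is refused whole. The fingers move at their own pace and stop on an object; the grip force is fixed at half the most. Time passes only in rows, so rows that do not move let the fingers close. It gives the time, the measured TCP pose, the force, the opening and the grip force at its end, in the units of the state.
- bot.read_state(): the state, without advancing time (a new reading comes with each control period).
- bot.capture(name): name is "side" or "top" or "wrist"; returns (picture, depth): 384x512x3 uint8, red, green, blue; 384x512 float32, m along the optical axis (not along the pixel's ray), 0 where there is no reading.
- bot.camera_model(name): a dict with "intrinsics" (3x3 intrinsics, pixels), "rvec" (rotation vector, rad) and "tvec" (3), from world to camera coordinates, as OpenCV has them; the wrist camera has in their place "tool_from_camera" (4x4, takes a point from camera to tool coordinates, whose origin is the TCP and whose axes are the flange's). Camera axes: x right, y down, z forward; pixel columns grow to the right and rows downward; lengths in m; the calibration is good to about 2 mm. A picture is of the moment at which its call begins: read the wrist's pose just before it. camera_model takes no time and is no camera call.
- bot.hand_in(): hands the job in; it is judged then, once.
Trained networks look in the newest picture that a camera, given by its name, has taken for a name from the list of things; names that differ only in an ending like _2 or _b are one class to them, and where a whole thing is asked for, a point or a joint stands for the part that bears it (a point fixed in the world has none). Each returns a list of dicts, best first, with "conf" (0 to 1); they miss things now and then, are a little off and sometimes report something else, mostly with a low value. They report only what shows in the picture. A call takes as long as a camera call. They do not tell look-alikes from the thing itself.
- bot.spot_in(label, camera): "at" ([x, y, z] in m, in the coordinates of the camera as it stood for that picture, good to about 4 mm: the middle of the surface that is visible of it).
- bot.trace(label, camera): "mask" (384x512 bool, what is visible of it).
The state is a dict: "time_s": time; "joint_positions": joint angles; "qvel": joint speeds; "tau": joint torques, N m; "position": TCP position; "tcp_rot": TCP orientation; "force": force on the tool from outside, world axes, zero at the start; "moment": the same for the moment, N m; "opening": opening from 0.0 (shut) to 1.0 (fully open); "grasp_force": force on a finger pad.
Only numpy, scipy, OpenCV 4.12 (cv2) and the standard library are available. Lean on these libraries where they do the work, as an engineer would, in place of code of your own. Each camera call takes 0.05 s, during which the arm holds its last target. There are 200 camera calls.

## Working session

There is one attempt and no reset: what is moved stays moved. The work goes in short steps, Python scripts to look and compute and a tool call to move; the robot and the scene stay as the last step left them, time stands still between calls to the robot, and variables do not carry over. Pictures are saved under pics/ and viewed, at most 12 in all, crops included, and the job is handed in when it is done.

Besides the shell and the picture viewer there is one more tool, called after ">>>" as name(argument=value, ...), one argument or row to a line, values as JSON. move_arm: Moves the arm, as the interface text tells. Its arguments: {"type":"object","properties":{"increments":{"type":"array"}},"required":["increments"]}

```bash
mkdir -p pics; ls; cat > h.py <<'E'
from rig import bot
import numpy as np, cv2
def c2w(cam,p,st=None):
    m=bot.camera_model(cam); p=np.asarray(p,float)
    if cam=="wrist":
        T=np.array(m["tool_from_camera"]); st=st or bot.read_state()
        q=p@T[:3,:3].T+T[:3,3]
        return q@np.array(st["tcp_rot"]).T+np.array(st["position"])
    R=cv2.Rodrigues(np.array(m["rvec"],float))[0]
    return (p-np.array(m["tvec"]).ravel())@R
def cloud(cam,d,st=None):
    K=np.array(bot.camera_model(cam)["intrinsics"])
    v,u=np.indices(d.shape)
    P=np.stack([(u-K[0,2])/K[0,0]*d,(v-K[1,2])/K[1,1]*d,d],-1)
    W=c2w(cam,P.reshape(-1,3),st).reshape(P.shape); W[d<=0]=np.nan
    return W
def pix(cam,w):
    m=bot.camera_model(cam)
    return cv2.projectPoints(np.array([w],float),np.array(m["rvec"]),np.array(m["tvec"]),np.array(m["intrinsics"]),None)[0].ravel()
E
python3 - <<'E'
from h import *
s=bot.read_state(); print(s)
ims=[]
for c in("top","side"):
    im,d=bot.capture(c); np.save(c+"_d",d); np.save(c+"_i",im); 
    cv2.imwrite(f"pics/{c}0.png",cv2.resize(im[:,:,::-1],(800,600)))
    for l in["drain","drain_axis","drain_grip","drink","drink_grip","brick_center","caddy","mat_top","tray","tray_gap","upper_center","low2_center","carton","bottle","can"]:
        for r in bot.spot_in(l,c)[:3]:
            w=c2w(c,r["at"]); print(c,l,round(r["conf"],2),w.round(3),pix(c,w).round())
E
```

```text
pics
{'time_s': 0.0, 'joint_positions': array([-7.95566499e+01,  3.02778415e+01,  8.21588818e+01, -2.35999689e-03,
        6.76881822e+01, -1.02289855e+01]), 'qvel': array([-0.02091815, -0.02617771,  0.06219827, -0.06946229,  0.00790015,
       -0.04120322]), 'tau': array([ 1.69291252e-04, -4.40045285e+01, -1.76594263e+01,  6.32893690e-02,
        5.82353398e-02, -1.58233565e-04]), 'position': array([ 0.22050003, -0.58400692,  0.22156984]), 'tcp_rot': array([[ 9.35609132e-01,  3.53037341e-01, -4.32630705e-04],
       [ 3.53037433e-01, -9.35606757e-01,  2.13699177e-03],
       [ 3.49665682e-04, -2.15212385e-03, -9.99997623e-01]]), 'force': array([ 0.12405766, -0.02844883, -0.02211856]), 'moment': array([-0.05805424,  0.01507436,  0.00912698]), 'grasp_force': 0.0, 'opening': 1.0033391668889233}
top drain 0.74 [ 0.504 -0.253  0.103] [362. 222.]
top drain_axis 0.87 [ 0.491 -0.271  0.067] [365. 227.]
top drain_axis 0.67 [0.775 0.006 0.116] [253. 110.]
top drain_grip 0.81 [ 0.504 -0.253  0.108] [363. 222.]
top drain_grip 0.45 [0.75  0.15  0.149] [191. 117.]
top drink 0.67 [0.545 0.31  0.10
[... 1332 characters left out ...]
er 0.65 [0.352 0.121 0.039] [332. 258.]
side caddy 0.82 [0.468 0.101 0.008] [283. 251.]
side mat_top 0.74 [0.62  0.055 0.035] [232. 216.]
side mat_top 0.63 [ 0.479 -0.109  0.008] [305. 203.]
side mat_top 0.59 [0.589 0.057 0.01 ] [243. 228.]
side tray 0.74 [ 0.601 -0.003  0.035] [248. 206.]
side tray 0.73 [0.594 0.058 0.009] [241. 228.]
side tray_gap 0.57 [0.591 0.056 0.012] [242. 227.]
side tray_gap 0.35 [ 0.497 -0.24   0.107] [315. 149.]
side upper_center 0.65 [ 0.603 -0.033  0.07 ] [252. 188.]
side low2_center 0.96 [0.619 0.054 0.037] [232. 215.]
side carton 0.69 [0.752 0.172 0.105] [157. 205.]
side bottle 0.85 [ 0.735 -0.188  0.091] [231. 148.]
side can 0.7 [0.774 0.021 0.072] [183. 185.]
```

```bash
sleep 1; ls pics
```

```text
side0.png
top0.png
```

View pics/top0.png

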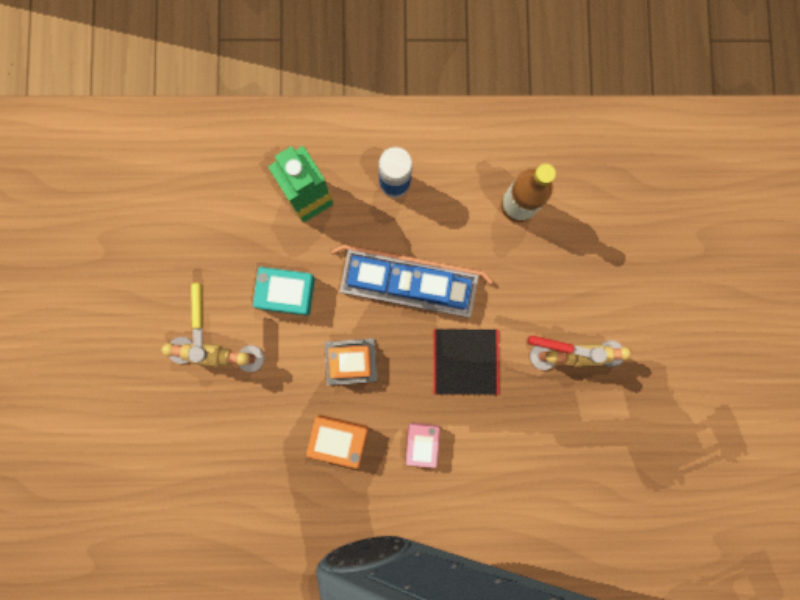

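View pics/side0.png

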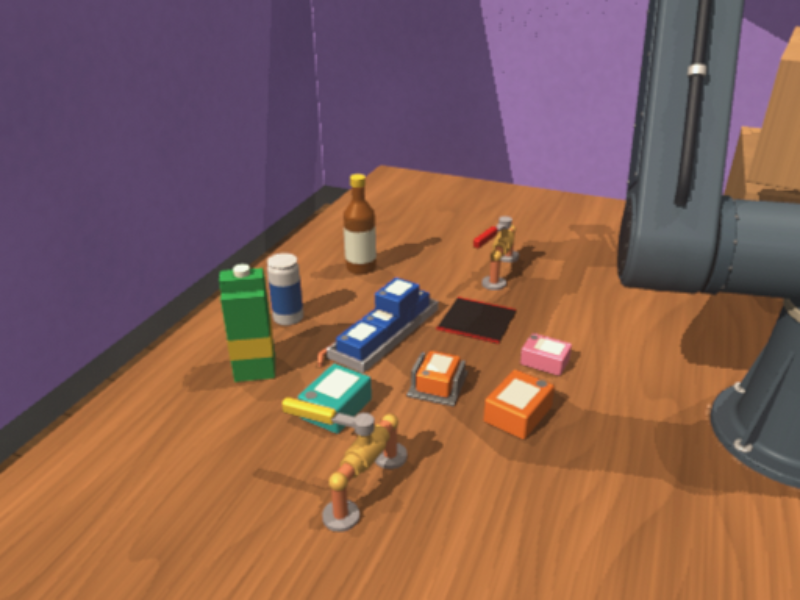

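The top view shows red lever (530–605,345), pointing +y from its hinge at (600,354). The yellow lever (197,280–350) points +x from its hinge at (197,353).
Things that could be taken for the brick (px in 800x600): orange in the caddy (350,362), larger orange (338,442), pink (423,446) and turquoise (284,290). I choose the small orange one in the caddy. Next I measure the geometry and check with a close crop.

```bash
cat > meas.py <<'E'
from h import *
def rect(P):
    P=P[~np.isnan(P[:,0])]; (c,s,a)=cv2.minAreaRect((P[:,:2]*1000).astype(np.float32)); 
    return np.round(c,1),np.round(s,1),round(a,1),"z",np.round(np.nanpercentile(P[:,2],[10,50,90])*1000,1),len(P)
E
python3 - <<'E'
from meas import *
for c in("top","side"):
    im=np.load(c+"_i.npy");d=np.load(c+"_d.npy");W=cloud(c,d)
    hsv=cv2.cvtColor(im,cv2.COLOR_RGB2HSV);H,S,V=[hsv[...,i].astype(int) for i in range(3)]
    z=W[...,2]
    def box(x0,x1,y0,y1,z0,z1): return (W[...,0]>x0)&(W[...,0]<x1)&(W[...,1]>y0)&(W[...,1]<y1)&(z>z0)&(z<z1)
    D={"red":box(.4,.65,-.4,-.1,.085,.13)&((H<6)|(H>174))&(S>150),
     "drainTop":box(.4,.65,-.45,-.15,.085,.14)&(S<100),
     "drainpipe":box(.4,.65,-.45,-.1,.02,.085),
     "yellow":box(.4,.7,.2,.45,.085,.13)&(H>20)&(H<35)&(S>150),
     "drinkTop":box(.4,.65,.2,.45,.085,.14)&(S<100),
     "drinkpipe":box(.4,.58,.2,.45,.02,.085),
     "brick":box(.43,.55,.03,.15,.03,.045),
     "mat":box(.4,.6,-.2,-.03,-.01,.015)&(V<60),
     "upper":box(.54,.7,-.12,.1,.058,.085),
     "low":box(.54,.7,-.15,.15,.028,.045)&(H>95)&(H<125),
     "traysall":box(.54,.72,-.15,.15,.01,.085)&((H>95)&(H<125)),
     "bigor":box(.3,.42,.05,.17,.025,.06),"turq":box(.55,.65,.13,.25,.025,.07)}
    for k,m in D.items():
        if m.sum()>4: print(c,k,*rect(W[m]),W[m].mean(0).round(4))
    for n,(u,v) in {"caddy":(225,232)}.items():
        if c=="top": cv2.imwrite("pics/crop.png",cv2.resize(im[140:320,90:430,::-1],(800,424),interpolation=cv2.INTER_CUBIC))
E
```

```text
top red [ 508.8 -228.1] [68.  13.2] 75.9 z [106.4 108.9 111.4] 156 [ 0.5087 -0.2278  0.1089]
top drainTop [ 495.1 -257.6] [106.4  19.9] 85.1 z [101.6 107.4 110.9] 145 [ 0.4942 -0.2861  0.1065]
top drainpipe [ 531.2 -221.3] [294.4  77.1] 62.7 z [36.8 66.8 72.3] 519 [ 0.5136 -0.2532  0.0601]
top yellow [573.4 306.2] [66.9  9.3] 1.3 z [100.4 107.1 110.5] 72 [0.5719 0.3036 0.1063]
top drinkTop [513.4 304.9] [23.5 49.8] 84.9 z [101.5 107.9 111.6] 166 [0.5104 0.3064 0.1068]
top drinkpipe [514.4 274.6] [ 84.2 188.4] 26.1 z [44.4 68.7 74.8] 538 [0.5064 0.2915 0.0655]
top brick [484.7  83.7] [69.8 65.8] 3.8 z [34.9 37.6 40.2] 604 [0.4843 0.0834 0.0376]
top mat [ 483.6 -112.4] [ 96.6 105.3] 89.1 z [1.3 3.6 6. ] 1461 [ 0.4821 -0.1115  0.0037]
top upper [606.2 -49.1] [65.5 50.4] 79.7 z [67.5 69.5 72.1] 532 [ 0.6055 -0.0487  0.0696]
top low [613.9 -15.4] [202.1  51.6] 77.6 z [35.  37.6 40. ] 642 [0.6167 0.0046 0.0375]
top traysall [617.2 -16.1] [201.7  59.7] 79.0 z [34.8 38.8 70.4] 1044 [ 0.612  -0.0138  0.0471]
top bigor [356.7 103.7] [87.4 66.6] 76.4 z [39.3 42.  44.5] 953 [0.3576 0.1033 0.0417
[... 590 characters left out ...]
 [ 82.4 187.7] 25.5 z [33.1 66.1 74.6] 1094 [0.5024 0.3081 0.0596]
side brick [482.2  81.6] [69.9 68. ] 3.5 z [33.3 38.  39.7] 525 [0.4803 0.0863 0.0373]
side mat [ 479.7 -115.1] [ 94.3 105.4] 88.3 z [3.2 4.6 6.2] 726 [ 0.479  -0.1134  0.0047]
side upper [603.9 -50.7] [70.3 52.9] 81.4 z [62.3 69.9 71.7] 350 [ 0.6007 -0.0443  0.0685]
side low [611.4 -16.4] [203.2  52.9] 77.4 z [30.9 37.5 40.3] 539 [0.6098 0.0164 0.0368]
side traysall [611.8 -16.7] [203.7  57.8] 75.5 z [19.4 38.2 69.5] 1190 [6.047e-01 3.000e-04 4.110e-02]
side bigor [353.9 103.1] [89.3 66.2] 75.6 z [31.8 42.2 44. ] 998 [0.3527 0.1111 0.0403]
side turq [598.4 189. ] [90.7 68.5] 82.5 z [37.5 43.6 45.3] 893 [0.5941 0.1915 0.0425]
```

View pics/crop.png

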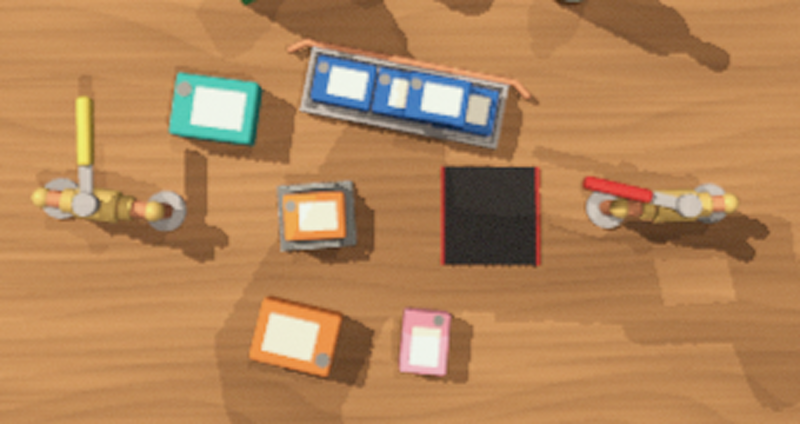

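The crop confirms it: the small orange brick with a white label sits in the grey caddy at crop (317,216). The drain lever is about 73° from closed, and the drink lever about 81° from open. Next I move over the drain lever.

>>> move_arm(
  increments=[
    {"xyz": [33, -19.5, 0], "roll": 0, "grip": 100},
    {"xyz": [33, -19.5, 0], "roll": 0, "grip": 100},
    {"xyz": [33, -19.5, 0], "roll": 0, "grip": 100},
    {"xyz": [33, -19.5, 0], "roll": 0, "grip": 100},
    {"xyz": [33, -19.5, 0], "roll": 0, "grip": 100},
  ],
)

```text
time_s: 2.02
position: [0.3414, -0.4339, 0.2227]
tcp_rot: [[0.936, 0.352, 0.0], [0.352, -0.936, -0.0], [0.0, 0.0, -1.0]]
force: [0.5, -0.7, 0.1]
opening: 1.0
grasp_force: 0.0
```

>>> move_arm(
  increments=[
    {"xyz": [33, -19.5, 0], "roll": 0, "grip": 100},
    {"xyz": [33, -19.5, 0], "roll": 0, "grip": 100},
    {"xyz": [33, -19.5, 0], "roll": 0, "grip": 100},
    {"xyz": [33, -19.5, 0], "roll": 0, "grip": 100},
    {"xyz": [33, -19.5, 0], "roll": 0, "grip": 100},
  ],
)

```text
time_s: 2.43
position: [0.4616, -0.2843, 0.2228]
tcp_rot: [[0.936, 0.353, 0.0], [0.353, -0.936, -0.0], [0.0, 0.0, -1.0]]
force: [-0.2, -0.8, 1.1]
opening: 0.995
grasp_force: 0.0
```

>>> move_arm(
  increments=[
    {"xyz": [33, -19, 0], "roll": 0, "grip": 100},
    {"xyz": [31, -18, 0], "roll": 0, "grip": 100},
    {"xyz": [0, 0, 0], "roll": -0.12, "grip": 100},
    {"xyz": [0, 0, 0], "roll": -0.12, "grip": 100},
    {"xyz": [0, 0, 0], "roll": -0.12, "grip": 100},
  ],
)

```text
time_s: 2.85
position: [0.508, -0.2275, 0.2226]
tcp_rot: [[0.746, 0.666, 0.0], [0.666, -0.746, -0.0], [-0.0, 0.0, -1.0]]
force: [-0.4, 0.2, 0.7]
opening: 0.998
grasp_force: 0.0
```

>>> move_arm(
  increments=[
    {"xyz": [0, 0, 0], "roll": -0.12, "grip": 100},
    {"xyz": [0, 0, 0], "roll": -0.12, "grip": 100},
    {"xyz": [0, 0, 0], "roll": -0.12, "grip": 100},
    {"xyz": [0, 0, 0], "roll": -0.12, "grip": 100},
    {"xyz": [0, 0, 0], "roll": -0.12, "grip": 100},
  ],
)

```text
time_s: 3.27
position: [0.5074, -0.2286, 0.2226]
tcp_rot: [[0.242, 0.97, 0.0], [0.97, -0.242, -0.0], [-0.0, 0.0, -1.0]]
force: [0.4, 0.1, 0.8]
opening: 1.001
grasp_force: 0.0
```

```bash
cat >> meas.py <<'E'
def to(p,ang,st=None):
    "remaining shift (tool mm) and roll (rad) to TCP p with tool x at world angle ang (deg)"
    st=st or bot.read_state(); R=np.array(st["tcp_rot"]); d=R.T@(np.array(p)-st["position"])*1000
    a=np.degrees(np.arctan2(R[1,0],R[0,0])); r=(ang-a+180)%360-180
    return d.round(1),"roll",round(-np.radians(r),3),"now",st["position"].round(4),round(a,1),"t",round(st["time_s"],2)
E
python3 - <<'E'
from meas import *
st=bot.read_state(); im,d=bot.capture("wrist"); W=cloud("wrist",d,st)
cv2.imwrite("pics/w1.png",im[:,:,::-1])
hsv=cv2.cvtColor(im,cv2.COLOR_RGB2HSV);H,S,V=[hsv[...,i].astype(int) for i in range(3)]
m=((H<6)|(H>174))&(S>150)&(W[...,2]>.09)&(W[...,2]<.13); print(rect(W[m]),W[m].mean(0))
m=(S<90)&(W[...,2]>.1)&(W[...,2]<.13); print(rect(W[m]) if m.sum()>9 else 0)
for l in("drain_axis","drain_grip"):
  for r in bot.spot_in(l,"wrist")[:2]: print(l,r["conf"],c2w("wrist",r["at"],st))
print(to([.507,-.228,.14],75.9))
E
```

```text
(array([ 507.9, -231.4]), array([68.3, 12.7]), 77.4, 'z', array([109.2, 110.5, 111.4]), 913) [ 0.50752765 -0.23059171  0.11034749]
(array([ 497.7, -276.5]), array([21.6, 10.6]), 75.9, 'z', array([103.6, 104.4, 105.4]), 278)
drain_axis 0.56 [ 0.49686437 -0.24866317  0.07232694]
drain_grip 0.59 [ 0.50388876 -0.23943263  0.10540761]
(array([ 0.5, -0.6, 82.6]), 'roll', np.float64(-0.007), 'now', array([ 0.5074, -0.2286,  0.2226]), np.float64(75.5), 't', 3.42)
```

View pics/w1.png

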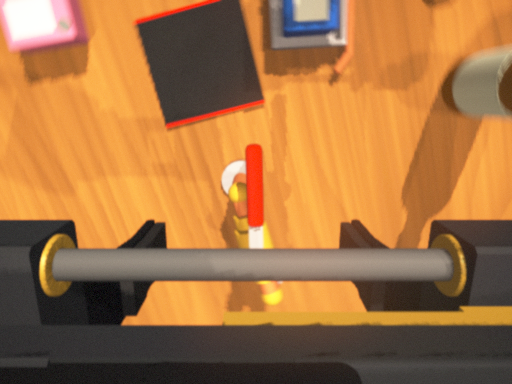

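Wrist view: the red lever (255,145–225) is centred between the fingers. Descend, grip and swing it clockwise.

>>> move_arm(
  increments=[
    {"xyz": [0, 0, 35], "roll": -0.015, "grip": 100},
    {"xyz": [0, 0, 35], "roll": 0, "grip": 100},
    {"xyz": [0, 0, 35], "roll": 0, "grip": 100},
    {"xyz": [0, 0, 31], "roll": 0, "grip": 100},
    {"xyz": [0, 0, 0], "roll": 0, "grip": 0},
  ],
)

```text
time_s: 3.83
position: [0.5037, -0.2262, 0.0811]
tcp_rot: [[0.236, 0.972, -0.01], [0.972, -0.236, 0.007], [0.005, -0.011, -1.0]]
force: [-0.1, 0.8, -0.7]
opening: 0.973
grasp_force: 0.0
```

>>> move_arm(
  increments=[
    {"xyz": [0, 0, 0], "roll": 0, "grip": 0},
    {"xyz": [0, 0, 0], "roll": 0, "grip": 0},
    {"xyz": [0, 0, 0], "roll": 0, "grip": 0},
    {"xyz": [0, 0, 0], "roll": 0, "grip": 0},
    {"xyz": [0, 0, 0], "roll": 0, "grip": 0},
  ],
)

```text
time_s: 4.25
position: [0.5084, -0.2293, 0.0884]
tcp_rot: [[0.233, 0.972, 0.003], [0.972, -0.233, -0.002], [-0.001, 0.004, -1.0]]
force: [-0.2, -0.0, 0.8]
opening: 0.633
grasp_force: 0.0
```

>>> move_arm(
  increments=[
    {"xyz": [0, 0, 0], "roll": 0, "grip": 0},
    {"xyz": [0, 0, 0], "roll": 0, "grip": 0},
    {"xyz": [0, 0, 0], "roll": 0, "grip": 0},
    {"xyz": [-0.4, 7.8, 0], "roll": 0.105, "grip": 0},
    {"xyz": [-0.4, 7.8, 0], "roll": 0.105, "grip": 0},
  ],
)

```text
time_s: 4.67
position: [0.5204, -0.2321, 0.0863]
tcp_rot: [[0.435, 0.9, -0.004], [0.9, -0.435, 0.003], [0.001, -0.005, -1.0]]
force: [-3.0, 1.6, 1.8]
opening: 0.245
grasp_force: 1.7
```

>>> move_arm(
  increments=[
    {"xyz": [0, 0, 0], "roll": 0, "grip": 0},
    {"xyz": [0, 0, 0], "roll": 0, "grip": 0},
    {"xyz": [-0.4, 7.8, 0], "roll": 0.105, "grip": 0},
    {"xyz": [-0.4, 7.8, 0], "roll": 0.105, "grip": 0},
    {"xyz": [-0.4, 7.8, 0], "roll": 0.105, "grip": 0},
  ],
)

```text
time_s: 5.08
position: [0.5422, -0.2461, 0.0863]
tcp_rot: [[0.69, 0.724, 0.001], [0.724, -0.69, 0.001], [0.002, 0.0, -1.0]]
force: [1.0, 2.3, -1.6]
opening: 0.159
grasp_force: 29.8
```

>>> move_arm(
  increments=[
    {"xyz": [-0.4, 7.8, 0], "roll": 0.105, "grip": 0},
    {"xyz": [-0.4, 7.8, 0], "roll": 0.105, "grip": 0},
    {"xyz": [-0.4, 7.8, 0], "roll": 0.105, "grip": 0},
    {"xyz": [-0.4, 7.8, 0], "roll": 0.105, "grip": 0},
    {"xyz": [0, 0, 0], "roll": 0, "grip": 0},
  ],
)

```text
time_s: 5.5
position: [0.5613, -0.2735, 0.0864]
tcp_rot: [[0.925, 0.379, 0.005], [0.379, -0.925, -0.001], [0.004, 0.003, -1.0]]
force: [5.9, 1.5, -2.9]
opening: 0.156
grasp_force: 30.0
```

>>> move_arm(
  increments=[
    {"xyz": [-0.4, 7.8, 0], "roll": 0.105, "grip": 0},
    {"xyz": [-0.4, 7.8, 0], "roll": 0.105, "grip": 0},
    {"xyz": [-0.1, 3.9, 0], "roll": 0.052, "grip": 0},
    {"xyz": [0, 0, 0], "roll": 0, "grip": 0},
  ],
)

```text
time_s: 5.83
position: [0.5663, -0.2923, 0.0864]
tcp_rot: [[0.992, 0.128, 0.006], [0.128, -0.992, -0.002], [0.005, 0.002, -1.0]]
force: [6.3, 0.8, -4.4]
opening: 0.157
grasp_force: 30.0
```

>>> move_arm(
  increments=[
    {"xyz": [-0.1, 2.6, 0], "roll": 0.035, "grip": 0},
    {"xyz": [0, 0, 0], "roll": 0, "grip": 0},
  ],
)

```text
time_s: 6.0
position: [0.5666, -0.2945, 0.0864]
tcp_rot: [[0.995, 0.095, 0.006], [0.095, -0.995, -0.002], [0.006, 0.002, -1.0]]
force: [6.0, -0.0, -4.9]
opening: 0.16
grasp_force: 29.9
```

>>> move_arm(
  increments=[
    {"xyz": [-0.1, 2.6, 0], "roll": 0.035, "grip": 0},
    {"xyz": [0, 0, 0], "roll": 0, "grip": 0},
  ],
)

```text
time_s: 6.17
position: [0.5668, -0.2971, 0.0864]
tcp_rot: [[0.998, 0.06, 0.006], [0.06, -0.998, -0.002], [0.006, 0.002, -1.0]]
force: [6.8, 0.8, -5.6]
opening: 0.158
grasp_force: 29.9
```

>>> move_arm(
  increments=[
    {"xyz": [-0.1, 2.6, 0], "roll": 0.035, "grip": 0},
    {"xyz": [0, 0, 0], "roll": 0, "grip": 0},
  ],
)

```text
time_s: 6.33
position: [0.567, -0.2998, 0.0864]
tcp_rot: [[1.0, 0.025, 0.006], [0.025, -1.0, -0.002], [0.006, 0.002, -1.0]]
force: [7.0, 0.6, -4.1]
opening: 0.156
grasp_force: 29.9
```

>>> move_arm(
  increments=[
    {"xyz": [-0.1, 2.6, 0], "roll": 0.035, "grip": 0},
    {"xyz": [0, 0, 0], "roll": 0, "grip": 0},
  ],
)

```text
time_s: 6.5
position: [0.5669, -0.3, 0.0864]
tcp_rot: [[1.0, -0.008, 0.005], [-0.008, -1.0, 0.002], [0.005, -0.002, -1.0]]
force: [8.4, 6.8, -3.0]
opening: 0.162
grasp_force: 30.3
```

>>> move_arm(
  increments=[
    {"xyz": [-0.1, 2.6, 0], "roll": 0.035, "grip": 0},
    {"xyz": [0, 0, 0], "roll": 0, "grip": 0},
  ],
)

```text
time_s: 6.67
position: [0.5667, -0.3001, 0.0863]
tcp_rot: [[0.999, -0.043, 0.005], [-0.043, -0.999, 0.006], [0.004, -0.006, -1.0]]
force: [8.8, 11.8, -0.8]
opening: 0.165
grasp_force: 30.9
```

>>> move_arm(
  increments=[
    {"xyz": [-0.1, 2.6, 0], "roll": 0.035, "grip": 0},
    {"xyz": [0, 0, 0], "roll": 0, "grip": 0},
  ],
)

```text
time_s: 6.83
position: [0.5663, -0.3002, 0.0863]
tcp_rot: [[0.997, -0.078, 0.004], [-0.078, -0.997, 0.01], [0.003, -0.01, -1.0]]
force: [9.7, 16.7, 1.3]
opening: 0.173
grasp_force: 31.2
```

```bash
python3 - <<'E'
from meas import *
s=bot.read_state(); print(s["force"],s["moment"],s["tau"])
im=np.load("top_i.npy");W=cloud("top",np.load("top_d.npy"))
hsv=cv2.cvtColor(im,cv2.COLOR_RGB2HSV);V=hsv[...,2]
# pipe directions: brass/copper points 45..82 mm high, PCA
for n,(x0,x1,y0,y1) in {"drain":(.44,.56,-.40,-.2),"drink":(.44,.56,.2,.42)}.items():
    m=(W[...,0]>x0)&(W[...,0]<x1)&(W[...,1]>y0)&(W[...,1]<y1)&(W[...,2]>.045)&(W[...,2]<.09)
    P=W[m][:,:2]; l=cv2.fitLine(P.astype(np.float32),cv2.DIST_HUBER,0,.01,.01).ravel(); print(n,l,np.degrees(np.arctan2(l[1],l[0])),len(P))
E
```

```text
[ 9.74562014 16.74428444  1.26641316] [ 2.62098927 -1.60326717  0.63637605] [-13.17980558 -47.64296651 -14.86988068  -3.83946329  -0.70206586
   0.8006813 ]
drain [ 0.05128798 -0.9986839   0.49024528 -0.2961159 ] -87.06012 389
drink [0.13267201 0.99116    0.5006256  0.31485495] 82.37597 467
```

Drain is at its stop: y stalls and the force rises. Relax, release, rise and go over the caddy.

>>> move_arm(
  increments=[
    {"xyz": [0, -3, 0], "roll": -0.06, "grip": 0},
    {"xyz": [0, 0, 0], "roll": 0, "grip": 100},
    {"xyz": [0, 0, 0], "roll": 0, "grip": 100},
    {"xyz": [0, 0, 0], "roll": 0, "grip": 100},
    {"xyz": [0, 0, 0], "roll": 0, "grip": 100},
  ],
)

```text
time_s: 7.25
position: [0.5639, -0.3045, 0.0866]
tcp_rot: [[1.0, -0.02, -0.0], [-0.02, -1.0, -0.001], [-0.0, 0.001, -1.0]]
force: [0.9, -0.1, 0.2]
opening: 0.38
grasp_force: 0.0
```

>>> move_arm(
  increments=[
    {"xyz": [0, 0, 0], "roll": 0, "grip": 100},
    {"xyz": [0, 0, -20], "roll": 0, "grip": 100},
    {"xyz": [0, 0, -35], "roll": 0, "grip": 100},
    {"xyz": [0, 0, -35], "roll": 0, "grip": 100},
    {"xyz": [0, 0, -35], "roll": 0, "grip": 100},
  ],
)

```text
time_s: 7.67
position: [0.5635, -0.3044, 0.2125]
tcp_rot: [[1.0, -0.021, -0.001], [-0.021, -1.0, 0.0], [-0.001, -0.0, -1.0]]
force: [0.9, -0.3, 0.3]
opening: 0.762
grasp_force: 0.0
```

>>> move_arm(
  increments=[
    {"xyz": [-7, -32, 0], "roll": 0, "grip": 100},
    {"xyz": [-7, -32, 0], "roll": 0, "grip": 100},
    {"xyz": [-7, -32, 0], "roll": 0, "grip": 100},
    {"xyz": [-7, -32, 0], "roll": 0, "grip": 100},
    {"xyz": [-7, -32, 0], "roll": 0, "grip": 100},
  ],
)

```text
time_s: 8.08
position: [0.5319, -0.1426, 0.2118]
tcp_rot: [[1.0, -0.022, 0.0], [-0.022, -1.0, -0.001], [0.0, 0.001, -1.0]]
force: [1.1, 0.3, -0.1]
opening: 0.991
grasp_force: 0.0
```

>>> move_arm(
  increments=[
    {"xyz": [-7, -32, 0], "roll": 0, "grip": 100},
    {"xyz": [-7, -32, 0], "roll": 0, "grip": 100},
    {"xyz": [-7, -32, 0], "roll": 0, "grip": 100},
    {"xyz": [-7, -32, 0], "roll": 0, "grip": 100},
    {"xyz": [-7, -32, 0], "roll": 0, "grip": 100},
  ],
)

```text
time_s: 8.5
position: [0.5005, 0.0182, 0.2118]
tcp_rot: [[1.0, -0.022, 0.001], [-0.022, -1.0, -0.0], [0.001, 0.0, -1.0]]
force: [0.9, -0.4, -0.7]
opening: 1.002
grasp_force: 0.0
```

>>> move_arm(
  increments=[
    {"xyz": [-7, -32, 0], "roll": 0, "grip": 100},
    {"xyz": [-15, -10, 0], "roll": 0, "grip": 100},
    {"xyz": [-20, 0, 0], "roll": 0, "grip": 100},
    {"xyz": [0, 0, 0], "roll": 0, "grip": 100},
    {"xyz": [0, 0, 0], "roll": 0, "grip": 100},
  ],
)

```text
time_s: 8.92
position: [0.4596, 0.0602, 0.2118]
tcp_rot: [[1.0, -0.021, 0.001], [-0.021, -1.0, -0.0], [0.001, 0.0, -1.0]]
force: [0.6, -0.1, -0.1]
opening: 1.003
grasp_force: 0.0
```

```bash
cat > b.py <<'E'
from meas import *
def look(name=None):
    st=bot.read_state(); im,d=bot.capture("wrist"); W=cloud("wrist",d,st)
    if name: cv2.imwrite(f"pics/{name}.png",im[:,:,::-1])
    hsv=cv2.cvtColor(im,cv2.COLOR_RGB2HSV)
    return st,im,W,*[hsv[...,i].astype(int) for i in range(3)]
E
python3 - <<'E'
from b import *
# drain angle from top camera
im,d=bot.capture("top"); W=cloud("top",d); hsv=cv2.cvtColor(im,cv2.COLOR_RGB2HSV);H,S,V=[hsv[...,i].astype(int) for i in range(3)]
m=((H<6)|(H>174))&(S>150)&(W[...,2]>.09)&(W[...,2]<.13)&(W[...,1]<-.2); print("red",rect(W[m]))
st,im,W,H,S,V=look("w2")
m=(W[...,2]>.030)&(W[...,2]<.046)&(H<18)&(S>150)&(V>150)&(abs(W[...,0]-.483)<.06)&(abs(W[...,1]-.083)<.06)
print(rect(W[m]))
m2=(W[...,2]>.032)&(W[...,2]<.046)&(abs(W[...,0]-.483)<.06)&(abs(W[...,1]-.083)<.06); print(rect(W[m2]))
for r in bot.trace("brick_center","wrist")[:4]: print(r["conf"],rect(W[r["mask"]&(W[...,2]>.03)]))
print(to([.483,.083,.1],0))
E
```

```text
red (array([ 564.7, -296.3]), array([66.4, 14. ]), 1.9, 'z', array([105.5, 108.9, 111.3]), 174)
(array([483.4,  80. ]), array([50.1, 65.8]), 2.4, 'z', array([35.5, 37.6, 38.8]), 193)
(array([483.9,  80.1]), array([70.6, 66.1]), 2.6, 'z', array([36.6, 38.6, 39.7]), 4065)
0.89 (array([356.3,  99.6]), array([85.9, 66.6]), 76.6, 'z', array([36.7, 42.7, 43.9]), 2010)
0.7 (array([595., 188.]), array([89.5, 56.8]), 82.3, 'z', array([42.5, 44.1, 45.2]), 6328)
0.68 (array([398.3,  -3.1]), array([193.3,  41. ]), 20.2, 'z', array([31.8, 32.9, 34. ]), 658)
(array([ 20.7, -24. , 111.9]), 'roll', np.float64(-0.022), 'now', array([0.4616, 0.0595, 0.2119]), np.float64(-1.3), 't', 9.07)
```

View pics/w2.png

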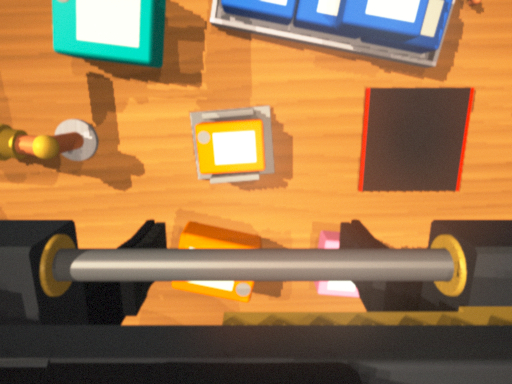

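Wrist view: the orange brick sits at (236,147) in the grey caddy, with the big orange, pink and turquoise around it. Drain lever now reads 1.9°, against 3° estimated for closed. Align and descend on the brick's ends.

>>> move_arm(
  increments=[
    {"xyz": [0, 0, 0], "roll": -0.075, "grip": 100},
    {"xyz": [23, -20.5, 0], "roll": 0, "grip": 100},
    {"xyz": [0, 0, 35], "roll": 0, "grip": 100},
    {"xyz": [0, 0, 35], "roll": 0, "grip": 100},
    {"xyz": [0, 0, 30], "roll": 0, "grip": 100},
  ],
)

```text
time_s: 9.48
position: [0.4837, 0.0816, 0.1103]
tcp_rot: [[0.999, 0.053, 0.003], [0.053, -0.999, -0.0], [0.003, 0.0, -1.0]]
force: [-0.1, -0.7, 0.0]
opening: 1.0
grasp_force: 0.0
```

>>> move_arm(
  increments=[
    {"xyz": [0, 0, 20], "roll": 0, "grip": 100},
    {"xyz": [0, 0, 20], "roll": 0, "grip": 100},
    {"xyz": [0, 0, 15], "roll": 0, "grip": 100},
    {"xyz": [0, 0, 0], "roll": 0, "grip": 100},
    {"xyz": [0, 0, 0], "roll": 0, "grip": 100},
  ],
)

```text
time_s: 9.9
position: [0.4824, 0.0815, 0.0558]
tcp_rot: [[0.999, 0.053, -0.001], [0.053, -0.999, 0.0], [-0.001, -0.0, -1.0]]
force: [0.7, -1.5, 0.5]
opening: 0.999
grasp_force: 0.0
```

```bash
python3 - <<'E'
from b import *
print(to([.4835,.081,.014],3))
st,im,W,H,S,V=look("w3")
m=(W[...,2]>.032)&(W[...,2]<.046)&(abs(W[...,0]-.483)<.06)&(abs(W[...,1]-.083)<.06); print(rect(W[m]) if m.sum()>9 else 0)
E
```

```text
(array([ 1.1,  0.6, 41.8]), 'roll', np.float64(0.0), 'now', array([0.4824, 0.0815, 0.0558]), np.float64(3.0), 't', 9.9)
(array([494. ,  80.8]), array([50.6, 66.5]), 3.4, 'z', array([36.6, 38.7, 39.6]), 9477)
```

View pics/w3.png

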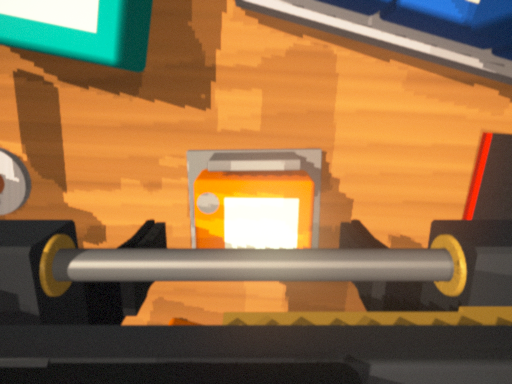

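View: the brick (255,205) is centred between the fingers. Lower and grip.

>>> move_arm(
  increments=[
    {"xyz": [1, 0, 15], "roll": 0, "grip": 100},
    {"xyz": [0, 0, 15], "roll": 0, "grip": 100},
    {"xyz": [0, 0, 10], "roll": 0, "grip": 100},
    {"xyz": [0, 0, 0], "roll": 0, "grip": 100},
    {"xyz": [0, 0, 0], "roll": 0, "grip": 0},
  ],
)

```text
time_s: 10.37
position: [0.4832, 0.082, 0.0169]
tcp_rot: [[0.999, 0.054, 0.0], [0.054, -0.999, -0.0], [0.0, 0.0, -1.0]]
force: [-0.5, 0.2, -0.3]
opening: 0.975
grasp_force: 0.0
```

>>> move_arm(
  increments=[
    {"xyz": [0, 0, 0], "roll": 0, "grip": 0},
    {"xyz": [0, 0, 0], "roll": 0, "grip": 0},
    {"xyz": [0, 0, 0], "roll": 0, "grip": 0},
    {"xyz": [0, 0, 0], "roll": 0, "grip": 0},
    {"xyz": [0, 0, 0], "roll": 0, "grip": 0},
  ],
)

```text
time_s: 10.78
position: [0.4834, 0.082, 0.0173]
tcp_rot: [[0.999, 0.054, 0.002], [0.054, -0.999, -0.0], [0.002, 0.0, -1.0]]
force: [-0.7, -1.4, 6.0]
opening: 0.754
grasp_force: 30.0
```

>>> move_arm(
  increments=[
    {"xyz": [0, 0, 0], "roll": 0, "grip": 0},
    {"xyz": [0, 0, -5], "roll": 0, "grip": 0},
    {"xyz": [0, 0, -10], "roll": 0, "grip": 0},
    {"xyz": [0, 0, -15], "roll": 0, "grip": 0},
    {"xyz": [0, 0, -15], "roll": 0, "grip": 0},
  ],
)

```text
time_s: 11.2
position: [0.4821, 0.0822, 0.0621]
tcp_rot: [[0.999, 0.054, -0.002], [0.054, -0.999, 0.0], [-0.002, -0.0, -1.0]]
force: [0.9, 0.7, -1.9]
opening: 0.755
grasp_force: 30.0
```

Gripped at 66 mm; carry it to the mat.

>>> move_arm(
  increments=[
    {"xyz": [0, 0, -15], "roll": 0, "grip": 0},
    {"xyz": [-1, 20, 0], "roll": 0, "grip": 0},
    {"xyz": [-2, 30, 0], "roll": 0, "grip": 0},
    {"xyz": [-2, 30, 0], "roll": 0, "grip": 0},
    {"xyz": [-2, 30, 0], "roll": 0, "grip": 0},
  ],
)

```text
time_s: 11.62
position: [0.4815, -0.0288, 0.0773]
tcp_rot: [[0.998, 0.055, 0.0], [0.055, -0.998, 0.0], [0.0, -0.0, -1.0]]
force: [1.5, -1.0, -1.4]
opening: 0.758
grasp_force: 30.0
```

>>> move_arm(
  increments=[
    {"xyz": [-1, 30, 0], "roll": 0, "grip": 0},
    {"xyz": [-1, 25, 0], "roll": 0, "grip": 0},
    {"xyz": [-1, 17, 0], "roll": 0, "grip": 0},
    {"xyz": [0, 0, 10], "roll": 0, "grip": 0},
    {"xyz": [0, 0, 15], "roll": 0, "grip": 0},
  ],
)

```text
time_s: 12.03
position: [0.4837, -0.1015, 0.0525]
tcp_rot: [[0.999, 0.051, 0.003], [0.051, -0.999, -0.001], [0.003, 0.002, -1.0]]
force: [0.3, -0.5, -1.2]
opening: 0.762
grasp_force: 30.0
```

>>> move_arm(
  increments=[
    {"xyz": [0, 0, 15], "roll": 0, "grip": 0},
    {"xyz": [0, 0, 10], "roll": 0, "grip": 0},
    {"xyz": [0, 0, 5], "roll": 0, "grip": 0},
    {"xyz": [0, 0, 0], "roll": 0, "grip": 0},
    {"xyz": [0, 0, 0], "roll": 0, "grip": 0},
  ],
)

```text
time_s: 12.45
position: [0.4825, -0.0996, 0.0215]
tcp_rot: [[0.999, 0.055, -0.001], [0.055, -0.999, 0.0], [-0.001, -0.0, -1.0]]
force: [0.6, -0.0, -1.4]
opening: 0.752
grasp_force: 30.0
```

>>> move_arm(
  increments=[
    {"xyz": [0, 0, 3], "roll": 0, "grip": 0},
    {"xyz": [0, 0, 2], "roll": 0, "grip": 0},
    {"xyz": [0, 0, 1], "roll": 0, "grip": 0},
    {"xyz": [0, 0, 0], "roll": 0, "grip": 0},
  ],
)

```text
time_s: 12.78
position: [0.4827, -0.1002, 0.0157]
tcp_rot: [[0.999, 0.054, 0.0], [0.054, -0.999, -0.0], [0.0, 0.0, -1.0]]
force: [0.5, -0.1, -0.7]
opening: 0.754
grasp_force: 30.0
```

>>> move_arm(
  increments=[
    {"xyz": [0, 0, 0], "roll": 0, "grip": 100},
    {"xyz": [0, 0, 0], "roll": 0, "grip": 100},
    {"xyz": [0, 0, 0], "roll": 0, "grip": 100},
    {"xyz": [0, 0, 0], "roll": 0, "grip": 100},
    {"xyz": [0, 0, 0], "roll": 0, "grip": 100},
  ],
)

```text
time_s: 13.2
position: [0.4827, -0.1002, 0.0157]
tcp_rot: [[0.999, 0.054, 0.0], [0.054, -0.999, -0.0], [0.0, 0.0, -1.0]]
force: [0.1, 0.8, -0.1]
opening: 0.983
grasp_force: 0.0
```

>>> move_arm(
  increments=[
    {"xyz": [0, 0, -15], "roll": 0, "grip": 100},
    {"xyz": [0, 0, -35], "roll": 0, "grip": 100},
    {"xyz": [0, 0, -35], "roll": 0, "grip": 100},
    {"xyz": [0, 0, -35], "roll": 0, "grip": 100},
    {"xyz": [-30, 0, -30], "roll": 0, "grip": 100},
  ],
)

```text
time_s: 13.62
position: [0.4592, -0.1039, 0.168]
tcp_rot: [[0.998, 0.055, 0.011], [0.055, -0.998, -0.004], [0.01, 0.005, -1.0]]
force: [0.2, -0.9, 1.2]
opening: 0.998
grasp_force: 0.0
```

>>> move_arm(
  increments=[
    {"xyz": [-15, 0, 0], "roll": 0, "grip": 100},
    {"xyz": [0, 0, 0], "roll": 0, "grip": 100},
    {"xyz": [0, 0, 0], "roll": 0, "grip": 100},
  ],
)

```text
time_s: 13.87
position: [0.4379, -0.1025, 0.1653]
tcp_rot: [[0.999, 0.053, 0.001], [0.053, -0.999, -0.0], [0.001, 0.0, -1.0]]
force: [0.5, 0.5, -0.8]
opening: 0.999
grasp_force: 0.0
```

```bash
python3 - <<'E'
from b import *
st,im,W,H,S,V=look("w4")
print(to([.482,-.1,.1],3))
def B(*a): return np.all([(W[...,i]>a[2*i])&(W[...,i]<a[2*i+1]) for i in range(3)],0)
print("brick",rect(W[B(.42,.55,-.17,-.03,.028,.044)]))
print("upper",rect(W[B(.54,.7,-.14,.1,.06,.08)]))
m=B(.54,.7,-.15,.15,.03,.045); m&=(H>95)&(H<125)|(S<60); print("low",rect(W[m]))
m=B(.54,.7,-.15,.15,.012,.026); print("rim",rect(W[m]))
top,dt=bot.capture("top"); Wt=cloud("top",dt); W=Wt
print("brick top",rect(W[B(.42,.55,-.17,-.03,.028,.044)])); print("upper",rect(W[B(.54,.7,-.14,.1,.06,.08)])); 
hsv=cv2.cvtColor(top,cv2.COLOR_RGB2HSV);H,S,V=[hsv[...,i].astype(int) for i in range(3)]
m=B(.54,.7,-.16,.15,.008,.08)&((S<70)|(H>95)&(H<125)); print("tray",rect(W[m]))
m=B(.54,.75,-.2,.2,.01,.09)&(H<15)&(S>90)&(V>110); print("copper",rect(W[m]) if m.sum()>5 else 0)
E
```

```text
(array([43.4, -0.4, 64.9]), 'roll', np.float64(0.001), 'now', array([ 0.4387, -0.1027,  0.1649]), np.float64(3.0), 't', 13.92)
brick (array([ 482.7, -101.1]), array([49.8, 66. ]), 2.9, 'z', array([35.6, 36.8, 37.8]), 4694)
upper (array([0., 0.]), array([0., 0.]), 0.0, 'z', np.float64(nan), 0)
low (array([573.7, -88.9]), array([11. , 53.1]), 1.4, 'z', array([33.6, 38. , 39.3]), 669)
rim (array([568.3, -65.9]), array([ 28.9, 123.3]), 2.4, 'z', array([14.6, 18.4, 20.4]), 1395)
brick top (array([486.3, -97.1]), array([43.8, 65.5]), 2.7, 'z', array([33.3, 35.7, 38.2]), 365)
upper (array([606.2, -49.1]), array([65.6, 50.3]), 79.7, 'z', array([67.2, 69.8, 72. ]), 531)
tray (array([615.5, -16.2]), array([222.1,  74.6]), 78.4, 'z', array([16.2, 38. , 70.3]), 2078)
copper (array([652.3, -49.4]), array([125.7, 310.1]), 14.3, 'z', array([11.1, 13.2, 15.9]), 256)
  return np.nanmean(a, axis, out=out, keepdims=keepdims)
```

View pics/w4.png

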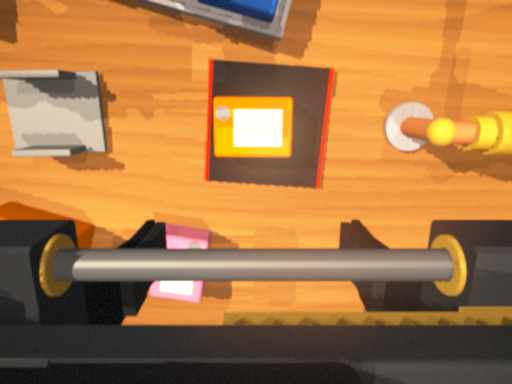

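View: the orange brick lies flat on the mat at (253,128), let go, and the caddy is empty. Align the tool across its sides: shift 44 mm, roll -1.571, descend.

>>> move_arm(
  increments=[
    {"xyz": [22, 0, 0], "roll": 0, "grip": 100},
    {"xyz": [22, 0, 0], "roll": 0, "grip": 100},
    {"xyz": [0, 0, 0], "roll": -0.121, "grip": 100},
    {"xyz": [0, 0, 0], "roll": -0.121, "grip": 100},
    {"xyz": [0, 0, 0], "roll": -0.121, "grip": 100},
  ],
)

```text
time_s: 14.38
position: [0.4833, -0.1, 0.1635]
tcp_rot: [[0.912, 0.411, -0.001], [0.411, -0.912, 0.001], [-0.001, -0.001, -1.0]]
force: [-0.0, 0.0, 0.8]
opening: 1.004
grasp_force: 0.0
```

>>> move_arm(
  increments=[
    {"xyz": [0, 0, 0], "roll": -0.121, "grip": 100},
    {"xyz": [0, 0, 0], "roll": -0.121, "grip": 100},
    {"xyz": [0, 0, 0], "roll": -0.121, "grip": 100},
    {"xyz": [0, 0, 0], "roll": -0.121, "grip": 100},
    {"xyz": [0, 0, 0], "roll": -0.121, "grip": 100},
  ],
)

```text
time_s: 14.8
position: [0.4829, -0.1001, 0.1636]
tcp_rot: [[0.516, 0.856, -0.001], [0.856, -0.516, 0.001], [-0.0, -0.002, -1.0]]
force: [0.1, 1.2, 0.2]
opening: 0.996
grasp_force: 0.0
```

>>> move_arm(
  increments=[
    {"xyz": [0, 0, 0], "roll": -0.121, "grip": 100},
    {"xyz": [0, 0, 0], "roll": -0.121, "grip": 100},
    {"xyz": [0, 0, 0], "roll": -0.121, "grip": 100},
    {"xyz": [0, 0, 0], "roll": -0.121, "grip": 100},
    {"xyz": [0, 0, 0], "roll": -0.119, "grip": 100},
  ],
)

```text
time_s: 15.22
position: [0.4829, -0.1001, 0.1636]
tcp_rot: [[-0.06, 0.998, -0.001], [0.998, 0.06, 0.001], [0.001, -0.001, -1.0]]
force: [0.3, -0.5, 0.4]
opening: 1.003
grasp_force: 0.0
```

>>> move_arm(
  increments=[
    {"xyz": [0, 0, 30], "roll": 0, "grip": 100},
    {"xyz": [0, 0, 35], "roll": 0, "grip": 100},
    {"xyz": [0, 0, 25], "roll": 0, "grip": 100},
    {"xyz": [0, 0, 0], "roll": 0, "grip": 100},
    {"xyz": [0, 0, 0], "roll": 0, "grip": 100},
  ],
)

```text
time_s: 15.63
position: [0.4816, -0.0997, 0.073]
tcp_rot: [[-0.054, 0.999, -0.004], [0.999, 0.054, 0.002], [0.002, -0.004, -1.0]]
force: [0.7, -0.4, -0.3]
opening: 0.998
grasp_force: 0.0
```

```bash
python3 - <<'E'
from b import *
print(to([.4827,-.1005,.012],93))
E
```

```text
(array([-1. ,  1.3, 61. ]), 'roll', np.float64(0.002), 'now', array([ 0.4816, -0.0997,  0.073 ]), np.float64(93.1), 't', 15.63)
```

>>> move_arm(
  increments=[
    {"xyz": [-0.5, 1, 20], "roll": 0, "grip": 100},
    {"xyz": [0, 0, 20], "roll": 0, "grip": 100},
    {"xyz": [0, 0, 15], "roll": 0, "grip": 100},
    {"xyz": [0, 0, 5], "roll": 0, "grip": 100},
    {"xyz": [0, 0, 0], "roll": 0, "grip": 0},
  ],
)

```text
time_s: 16.05
position: [0.4838, -0.1008, 0.015]
tcp_rot: [[-0.054, 0.999, 0.0], [0.999, 0.054, -0.0], [-0.0, 0.0, -1.0]]
force: [1.0, -0.5, -0.5]
opening: 0.975
grasp_force: 0.0
```

>>> move_arm(
  increments=[
    {"xyz": [0, 0, 0], "roll": 0, "grip": 0},
    {"xyz": [0, 0, 0], "roll": 0, "grip": 0},
    {"xyz": [0, 0, 0], "roll": 0, "grip": 0},
    {"xyz": [0, 0, 0], "roll": 0, "grip": 0},
    {"xyz": [0, 0, 0], "roll": 0, "grip": 0},
  ],
)

```text
time_s: 16.47
position: [0.4836, -0.1008, 0.0157]
tcp_rot: [[-0.054, 0.999, 0.001], [0.999, 0.054, -0.001], [-0.001, 0.001, -1.0]]
force: [-0.5, 0.6, 0.0]
opening: 0.632
grasp_force: 0.0
```

>>> move_arm(
  increments=[
    {"xyz": [0, 0, 0], "roll": 0, "grip": 0},
    {"xyz": [0, 0, 0], "roll": 0, "grip": 0},
    {"xyz": [0, 0, 0], "roll": 0, "grip": 0},
  ],
)

```text
time_s: 16.72
position: [0.4834, -0.1007, 0.0155]
tcp_rot: [[-0.054, 0.999, 0.001], [0.999, 0.054, -0.0], [-0.0, 0.001, -1.0]]
force: [-0.6, 0.2, 5.7]
opening: 0.571
grasp_force: 30.0
```

Gripped at 50 mm. Lift, and look at the tray on the way.

>>> move_arm(
  increments=[
    {"xyz": [0, 0, -10], "roll": 0, "grip": 0},
    {"xyz": [0, 0, -25], "roll": 0, "grip": 0},
    {"xyz": [0, 0, -35], "roll": 0, "grip": 0},
    {"xyz": [0, 0, -35], "roll": 0, "grip": 0},
    {"xyz": [0, 0, -35], "roll": 0, "grip": 0},
  ],
)

```text
time_s: 17.13
position: [0.4822, -0.1002, 0.1564]
tcp_rot: [[-0.054, 0.999, -0.002], [0.999, 0.054, 0.001], [0.001, -0.002, -1.0]]
force: [0.3, -0.2, -1.4]
opening: 0.571
grasp_force: 30.0
```

>>> move_arm(
  increments=[
    {"xyz": [-12, 27, 0], "roll": 0, "grip": 0},
    {"xyz": [-12, 28, 0], "roll": 0, "grip": 0},
    {"xyz": [-12, 28, 0], "roll": 0, "grip": 0},
    {"xyz": [-10, 27, 0], "roll": 0, "grip": 0},
    {"xyz": [0, 0, 0], "roll": 0.122, "grip": 0},
  ],
)

```text
time_s: 17.55
position: [0.6015, -0.1434, 0.1561]
tcp_rot: [[0.07, 0.997, 0.008], [0.998, -0.07, -0.004], [-0.003, 0.009, -1.0]]
force: [0.9, -0.6, -1.1]
opening: 0.573
grasp_force: 30.0
```

>>> move_arm(
  increments=[
    {"xyz": [0, 0, 0], "roll": 0.118, "grip": 0},
    {"xyz": [0, 0, 0], "roll": 0, "grip": 0},
    {"xyz": [0, 0, 0], "roll": 0, "grip": 0},
  ],
)

```text
time_s: 17.8
position: [0.5947, -0.1403, 0.1548]
tcp_rot: [[0.182, 0.983, -0.002], [0.983, -0.182, 0.001], [0.0, -0.002, -1.0]]
force: [-0.1, -0.7, -1.8]
opening: 0.571
grasp_force: 30.0
```

```bash
python3 - <<'E'
from b import *
st,im,W,H,S,V=look("w5")
def B(*a): return np.all([(W[...,i]>a[2*i])&(W[...,i]<a[2*i+1]) for i in range(3)],0)
print("upper",rect(W[B(.54,.7,-.14,.1,.06,.08)]))
m=B(.54,.7,-.15,.15,.03,.045); m&=(H>95)&(H<125)|(S<60); print("low",rect(W[m]))
m=B(.54,.7,-.16,.15,.012,.08)&((S<80)|(H>95)&(H<125)); print("tray",rect(W[m]))
print(to([.62,.02,.1],79), st["grasp_force"])
E
```

```text
upper (array([605.8, -52.8]), array([65.5, 50.1]), 79.5, 'z', array([69.7, 70.8, 71.7]), 7399)
low (array([605.5, -60.9]), array([118.2,  49.8]), 77.6, 'z', array([37.7, 38.8, 39.8]), 2924)
tray (array([605.5, -63.3]), array([133.5,  73. ]), 78.5, 'z', array([18.9, 69.8, 71.5]), 13006)
(array([162.2,  -4.3,  54.9]), 'roll', np.float64(0.009), 'now', array([ 0.5947, -0.1403,  0.1548]), np.float64(79.5), 't', 17.85) 29.976730048656464
```

View pics/w5.png

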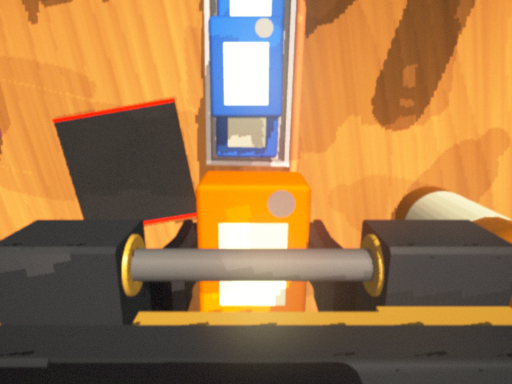

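View: the held brick at (252,240) is lined up with the tray, and the upper blue brick is at (246,65). Move over the open place.

>>> move_arm(
  increments=[
    {"xyz": [20, -0.5, 0], "roll": 0.009, "grip": 0},
    {"xyz": [35, -1, 0], "roll": 0, "grip": 0},
    {"xyz": [40, -1, 0], "roll": 0, "grip": 0},
    {"xyz": [35, -1, 0], "roll": 0, "grip": 0},
    {"xyz": [20, -0.5, 0], "roll": 0, "grip": 0},
  ],
)

```text
time_s: 18.27
position: [0.6199, 0.0111, 0.1551]
tcp_rot: [[0.19, 0.982, -0.001], [0.982, -0.19, 0.002], [0.001, -0.001, -1.0]]
force: [-0.1, 0.2, -1.0]
opening: 0.572
grasp_force: 30.0
```

>>> move_arm(
  increments=[
    {"xyz": [9, 0, 15], "roll": 0, "grip": 0},
    {"xyz": [0, 0, 20], "roll": 0, "grip": 0},
    {"xyz": [0, 0, 20], "roll": 0, "grip": 0},
    {"xyz": [0, 0, 10], "roll": 0, "grip": 0},
    {"xyz": [0, 0, 0], "roll": 0, "grip": 0},
  ],
)

```text
time_s: 18.68
position: [0.6198, 0.0166, 0.0876]
tcp_rot: [[0.192, 0.981, -0.006], [0.981, -0.192, 0.001], [-0.0, -0.006, -1.0]]
force: [0.4, -0.3, -1.1]
opening: 0.572
grasp_force: 30.0
```

>>> move_arm(
  increments=[
    {"xyz": [0, 0, 0], "roll": 0, "grip": 0},
    {"xyz": [0, 0, 0], "roll": 0, "grip": 0},
  ],
)

```text
time_s: 18.85
position: [0.623, 0.0158, 0.091]
tcp_rot: [[0.194, 0.981, 0.002], [0.981, -0.194, -0.0], [0.0, 0.002, -1.0]]
force: [-0.3, -0.1, -1.5]
opening: 0.57
grasp_force: 30.0
```

```bash
python3 - <<'E'
from b import *
st,im,W,H,S,V=look()
def B(*a): return np.all([(W[...,i]>a[2*i])&(W[...,i]<a[2*i+1]) for i in range(3)],0)
m=B(.54,.7,-.15,.15,.03,.045); m&=(H>95)&(H<125)|(S<60); print("low2",rect(W[m]))
m=B(.54,.72,.0,.2,.012,.024)&(S<80); print("rim",rect(W[m]))
m=B(.54,.72,-.05,.2,.06,.12)&(H<20)&(S>120);print("held",rect(W[m]) if m.sum()>5 else 0)
print(to([.620,.0175,.0495],79),st["grasp_force"])
top,d=bot.capture("top");W=cloud("top",d);m=B(.54,.7,-.15,-.0,.06,.08);print("upper",rect(W[m]))
E
```

```text
low2 (array([600.4,  83.1]), array([ 57. , 138.6]), 51.6, 'z', array([37.7, 38.8, 39.7]), 5304)
rim (array([604.2,  74.8]), array([ 82.7, 145.6]), 58.1, 'z', array([17.4, 18.7, 19.7]), 1837)
held (array([623.2,  17.7]), array([62.2, 69.7]), 78.4, 'z', array([ 93.2, 111.3, 113. ]), 4139)
(array([ 1.1, -3.6, 41.8]), 'roll', np.float64(-0.003), 'now', array([0.6232, 0.0157, 0.0913]), np.float64(78.8), 't', 18.9) 29.976258873939514
upper (array([602.3, -50.6]), array([65. , 50.3]), 87.5, 'z', array([66.9, 69.3, 72. ]), 204)
```

```bash
python3 - <<'E'
from b import *
st,im,W,H,S,V=look()
def B(*a): return np.all([(W[...,i]>a[2*i])&(W[...,i]<a[2*i+1]) for i in range(3)],0)
m=B(.58,.69,.02,.15,.034,.043)&(H>100)&(H<125)&(S>120); n,l,s,c=cv2.connectedComponentsWithStats(m.astype(np.uint8)); k=1+s[1:,4].argmax(); print("low2",rect(W[l==k]))
m=B(.58,.71,.02,.16,.013,.023)&(S<80); print("rim",rect(W[m]))
print(to([.620,.0175,.0495],79))
E
```

```text
low2 (array([631.3,  59.8]), array([40.2, 48.6]), 79.2, 'z', array([37.6, 38.7, 39.5]), 2332)
rim (array([635.2,  83.8]), array([113. ,  72.1]), 78.5, 'z', array([17.5, 18.7, 19.6]), 1797)
(array([ 1.1, -3.5, 41.8]), 'roll', np.float64(-0.003), 'now', array([0.6231, 0.0158, 0.0913]), np.float64(78.8), 't', 19.0)
```

>>> move_arm(
  increments=[
    {"xyz": [1, -1.5, 0], "roll": -0.003, "grip": 0},
    {"xyz": [0, 0, 12], "roll": 0, "grip": 0},
    {"xyz": [0, 0, 12], "roll": 0, "grip": 0},
    {"xyz": [0, 0, 7], "roll": 0, "grip": 0},
    {"xyz": [0, 0, 3], "roll": 0, "grip": 0},
  ],
)

```text
time_s: 19.42
position: [0.6193, 0.0176, 0.0536]
tcp_rot: [[0.191, 0.982, -0.004], [0.982, -0.191, 0.001], [-0.0, -0.004, -1.0]]
force: [0.6, 0.6, -1.5]
opening: 0.573
grasp_force: 30.0
```

>>> move_arm(
  increments=[
    {"xyz": [0, 0, 0], "roll": 0, "grip": 0},
    {"xyz": [0, 0, 0], "roll": 0, "grip": 0},
    {"xyz": [0, 0, 0], "roll": 0, "grip": 0},
  ],
)

```text
time_s: 19.67
position: [0.6212, 0.0174, 0.0561]
tcp_rot: [[0.191, 0.982, 0.0], [0.982, -0.191, -0.0], [0.0, 0.0, -1.0]]
force: [0.1, 0.0, -0.7]
opening: 0.571
grasp_force: 30.0
```

>>> move_arm(
  increments=[
    {"xyz": [0, 0, 3], "roll": 0, "grip": 0},
    {"xyz": [0, 0, 2], "roll": 0, "grip": 0},
    {"xyz": [0, 0, 1], "roll": 0, "grip": 0},
    {"xyz": [0, 0, 0], "roll": 0, "grip": 0},
  ],
)

```text
time_s: 20.0
position: [0.6207, 0.0175, 0.0499]
tcp_rot: [[0.191, 0.982, -0.0], [0.982, -0.191, 0.0], [-0.0, -0.0, -1.0]]
force: [-0.3, 0.5, -0.9]
opening: 0.574
grasp_force: 30.0
```

>>> move_arm(
  increments=[
    {"xyz": [0, 0, 0.5], "roll": 0, "grip": 0},
    {"xyz": [0, 0, 0], "roll": 0, "grip": 0},
    {"xyz": [0, 0, 0], "roll": 0, "grip": 0},
  ],
)

```text
time_s: 20.25
position: [0.621, 0.0174, 0.0496]
tcp_rot: [[0.191, 0.982, 0.0], [0.982, -0.191, -0.0], [0.0, 0.0, -1.0]]
force: [-0.1, -0.0, -1.0]
opening: 0.568
grasp_force: 30.0
```

>>> move_arm(
  increments=[
    {"xyz": [0, 0, 0.3], "roll": 0, "grip": 0},
    {"xyz": [0, 0, 0], "roll": 0, "grip": 100},
    {"xyz": [0, 0, 0], "roll": 0, "grip": 100},
    {"xyz": [0, 0, 0], "roll": 0, "grip": 100},
    {"xyz": [0, 0, 0], "roll": 0, "grip": 100},
  ],
)

```text
time_s: 20.67
position: [0.621, 0.0174, 0.0493]
tcp_rot: [[0.191, 0.982, 0.0], [0.982, -0.191, -0.0], [0.0, 0.0, -1.0]]
force: [0.1, 0.1, 0.0]
opening: 0.796
grasp_force: 0.0
```

>>> move_arm(
  increments=[
    {"xyz": [0, 0, 0], "roll": 0, "grip": 100},
    {"xyz": [0, 0, -10], "roll": 0, "grip": 100},
    {"xyz": [0, 0, -20], "roll": 0, "grip": 100},
    {"xyz": [0, 0, -35], "roll": 0, "grip": 100},
    {"xyz": [0, 0, -35], "roll": 0, "grip": 100},
  ],
)

```text
time_s: 21.08
position: [0.6198, 0.0175, 0.1497]
tcp_rot: [[0.191, 0.982, -0.003], [0.982, -0.191, 0.0], [-0.0, -0.003, -1.0]]
force: [0.1, -0.3, -0.2]
opening: 0.996
grasp_force: 0.0
```

>>> move_arm(
  increments=[
    {"xyz": [-35, 0, -30], "roll": 0, "grip": 100},
    {"xyz": [-35, 0, 0], "roll": 0, "grip": 100},
    {"xyz": [-20, 0, 0], "roll": 0, "grip": 100},
    {"xyz": [0, 0, 0], "roll": 0, "grip": 100},
    {"xyz": [0, 0, 0], "roll": 0, "grip": 100},
  ],
)

```text
time_s: 21.5
position: [0.6043, -0.0686, 0.1772]
tcp_rot: [[0.193, 0.981, 0.001], [0.981, -0.193, 0.0], [0.0, 0.001, -1.0]]
force: [0.7, -0.2, -0.1]
opening: 1.001
grasp_force: 0.0
```

```bash
python3 - <<'E'
from b import *
st,im,W,H,S,V=look("w6")
def B(*a): return np.all([(W[...,i]>a[2*i])&(W[...,i]<a[2*i+1]) for i in range(3)],0)
z=B(.54,.72,-.15,.15,.06,.08); print("both",rect(W[z]))
n,l,s,c=cv2.connectedComponentsWithStats(z.astype(np.uint8))
for k in range(1,n):
    if s[k,4]>300: print(rect(W[l==k]))
m=B(.58,.69,.02,.15,.034,.043)&(H>100)&(H<125)&(S>120); print("low2",rect(W[m]))
m=B(.54,.71,-.16,.16,.013,.023)&(S<80); print("rim",rect(W[m]))
print(to([.575,.306,.2],2))
E
```

```text
both (array([613. , -18.5]), array([137.9,  50.4]), 78.1, 'z', array([69.6, 70.8, 71.8]), 11271)
(array([620.5,  16.7]), array([65.5, 50.1]), 78.6, 'z', array([69.6, 70.8, 71.7]), 6181)
(array([605.7, -53.2]), array([66.4, 50.1]), 79.6, 'z', array([69.7, 70.9, 71.8]), 5090)
low2 (array([631.8,  64.1]), array([16.1, 48.5]), 78.1, 'z', array([37.6, 38.6, 39.6]), 785)
rim (array([612.8, -25.3]), array([210.9,  72.1]), 78.4, 'z', array([17.1, 18.7, 19.7]), 2480)
(array([ 361. , -100.4,  -23. ]), 'roll', np.float64(1.343), 'now', array([ 0.6043, -0.0675,  0.1768]), np.float64(78.9), 't', 21.55)
```

View pics/w6.png

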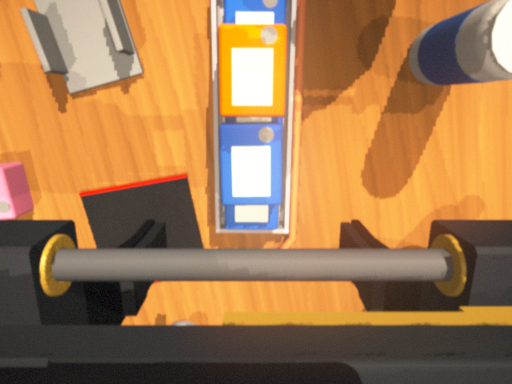

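View: the orange brick (253,70) is laid in line beside the upper blue (250,163), with a 6 mm gap, at tray y≈37. Now to the drink valve, swinging away from the carton first.

>>> move_arm(
  increments=[
    {"xyz": [0, -35, -8], "roll": 0, "grip": 100},
    {"xyz": [0, -35, -8], "roll": 0, "grip": 100},
    {"xyz": [0, -35, -8], "roll": 0, "grip": 100},
    {"xyz": [38, -8, 0], "roll": 0, "grip": 100},
    {"xyz": [38, -8, 0], "roll": 0, "grip": 100},
  ],
)

```text
time_s: 21.97
position: [0.4982, 0.0309, 0.2007]
tcp_rot: [[0.194, 0.981, -0.001], [0.981, -0.194, 0.0], [0.0, -0.001, -1.0]]
force: [0.7, -0.1, 0.5]
opening: 0.999
grasp_force: 0.0
```

>>> move_arm(
  increments=[
    {"xyz": [38, -8, 0], "roll": 0, "grip": 100},
    {"xyz": [38, -8, 0], "roll": 0, "grip": 100},
    {"xyz": [38, -8, 0], "roll": 0, "grip": 100},
    {"xyz": [38, -8, 0], "roll": 0, "grip": 100},
    {"xyz": [38, -8, 0], "roll": 0, "grip": 100},
  ],
)

```text
time_s: 22.38
position: [0.4959, 0.2275, 0.2003]
tcp_rot: [[0.189, 0.982, -0.001], [0.982, -0.189, 0.0], [0.0, -0.001, -1.0]]
force: [0.4, -0.7, -0.1]
opening: 1.0
grasp_force: 0.0
```

>>> move_arm(
  increments=[
    {"xyz": [38, -8, 0], "roll": 0, "grip": 100},
    {"xyz": [38, -8, 0], "roll": 0, "grip": 100},
    {"xyz": [0, 0, 0], "roll": 0.122, "grip": 100},
    {"xyz": [0, 0, 0], "roll": 0.122, "grip": 100},
    {"xyz": [0, 0, 0], "roll": 0.122, "grip": 100},
  ],
)

```text
time_s: 22.8
position: [0.4943, 0.3045, 0.1999]
tcp_rot: [[0.531, 0.847, -0.001], [0.847, -0.531, -0.0], [-0.001, -0.001, -1.0]]
force: [0.3, -0.7, -0.8]
opening: 0.999
grasp_force: 0.0
```

>>> move_arm(
  increments=[
    {"xyz": [0, 0, 0], "roll": 0.122, "grip": 100},
    {"xyz": [0, 0, 0], "roll": 0.122, "grip": 100},
    {"xyz": [0, 0, 0], "roll": 0.122, "grip": 100},
    {"xyz": [0, 0, 0], "roll": 0.122, "grip": 100},
    {"xyz": [0, 0, 0], "roll": 0.122, "grip": 100},
  ],
)

```text
time_s: 23.22
position: [0.4947, 0.3033, 0.2]
tcp_rot: [[0.922, 0.388, -0.001], [0.388, -0.922, 0.0], [-0.001, -0.001, -1.0]]
force: [-0.7, -0.2, -0.2]
opening: 1.004
grasp_force: 0.0
```

>>> move_arm(
  increments=[
    {"xyz": [0, 0, 0], "roll": 0.122, "grip": 100},
    {"xyz": [0, 0, 0], "roll": 0.122, "grip": 100},
    {"xyz": [0, 0, 0], "roll": 0.122, "grip": 100},
    {"xyz": [0, 0, 0], "roll": 0, "grip": 100},
    {"xyz": [0, 0, 0], "roll": 0, "grip": 100},
  ],
)

```text
time_s: 23.63
position: [0.4951, 0.3029, 0.2001]
tcp_rot: [[0.999, 0.042, -0.001], [0.042, -0.999, 0.0], [-0.001, -0.0, -1.0]]
force: [-1.1, 0.1, 0.4]
opening: 1.002
grasp_force: 0.0
```

```bash
python3 - <<'E'
from b import *
st,im,W,H,S,V=look("w7")
m=(H>20)&(H<35)&(S>130)&(W[...,2]>.09)&(W[...,2]<.13)&(W[...,0]>.5); print(rect(W[m]))
m=(S<90)&(W[...,2]>.098)&(W[...,2]<.13); print(rect(W[m]) if m.sum()>9 else 0)
print(to([.574,.305,.14],2))
E
```

```text
(array([571.9, 306.4]), array([68.6, 13.4]), 1.2, 'z', array([108.9, 110.3, 111.4]), 1866)
(array([511.9, 304.4]), array([49.7, 22.6]), 1.8, 'z', array([103.8, 109.8, 111.4]), 1311)
(array([78.8,  0.9, 60.1]), 'roll', np.float64(0.006), 'now', array([0.4953, 0.3027, 0.2002]), np.float64(2.4), 't', 23.68)
```

View pics/w7.png

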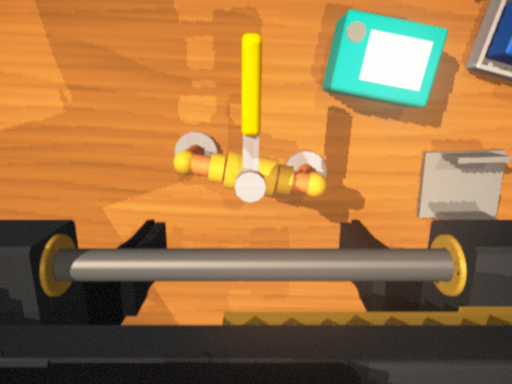

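View: the yellow lever (251,35–135) is pointing ahead from its hinge at (250,186). Go onto it, grip it and swing anticlockwise.

>>> move_arm(
  increments=[
    {"xyz": [0, 0, 0], "roll": 0.018, "grip": 100},
    {"xyz": [27, -1, 0], "roll": 0, "grip": 100},
    {"xyz": [30, -1, 0], "roll": 0, "grip": 100},
    {"xyz": [22, 0, 0], "roll": 0, "grip": 100},
    {"xyz": [0, 0, 30], "roll": 0, "grip": 70},
  ],
)

```text
time_s: 24.1
position: [0.5849, 0.3072, 0.1764]
tcp_rot: [[1.0, 0.018, 0.02], [0.018, -1.0, 0.006], [0.02, -0.005, -1.0]]
force: [1.5, 0.9, 1.5]
opening: 0.974
grasp_force: 0.0
```

>>> move_arm(
  increments=[
    {"xyz": [0, 0, 30], "roll": 0, "grip": 70},
    {"xyz": [0, 0, 25], "roll": 0, "grip": 70},
    {"xyz": [0, 0, 18], "roll": 0, "grip": 70},
    {"xyz": [0, 0, 10], "roll": 0, "grip": 70},
    {"xyz": [0, 0, 0], "roll": 0, "grip": 0},
  ],
)

```text
time_s: 24.52
position: [0.573, 0.3048, 0.0846]
tcp_rot: [[1.0, 0.019, -0.005], [0.019, -1.0, -0.002], [-0.005, 0.002, -1.0]]
force: [0.4, -0.2, -0.5]
opening: 0.692
grasp_force: 0.0
```

>>> move_arm(
  increments=[
    {"xyz": [0, 0, 0], "roll": 0, "grip": 0},
    {"xyz": [0, 0, 0], "roll": 0, "grip": 0},
    {"xyz": [0, 0, 0], "roll": 0, "grip": 0},
    {"xyz": [0, 0, 0], "roll": 0, "grip": 0},
    {"xyz": [0, 0, 0], "roll": 0, "grip": 0},
  ],
)

```text
time_s: 24.93
position: [0.5755, 0.3056, 0.0886]
tcp_rot: [[1.0, 0.019, 0.002], [0.019, -1.0, 0.001], [0.002, -0.001, -1.0]]
force: [0.6, 0.5, -0.3]
opening: 0.336
grasp_force: 0.0
```

>>> move_arm(
  increments=[
    {"xyz": [0, 0, 0], "roll": 0, "grip": 0},
    {"xyz": [0, 0, 0], "roll": 0, "grip": 0},
    {"xyz": [0, 0, 0], "roll": 0, "grip": 0},
    {"xyz": [0, 0, 0], "roll": 0, "grip": 0},
  ],
)

```text
time_s: 25.27
position: [0.5751, 0.3059, 0.0878]
tcp_rot: [[1.0, 0.018, 0.001], [0.018, -1.0, 0.001], [0.001, -0.001, -1.0]]
force: [-1.0, 1.8, 3.5]
opening: 0.16
grasp_force: 30.0
```

>>> move_arm(
  increments=[
    {"xyz": [-0.4, -7.9, 0], "roll": -0.105, "grip": 0},
    {"xyz": [-0.4, -7.9, 0], "roll": -0.105, "grip": 0},
    {"xyz": [-0.4, -7.9, 0], "roll": -0.105, "grip": 0},
    {"xyz": [-0.4, -7.9, 0], "roll": -0.105, "grip": 0},
    {"xyz": [-0.4, -7.9, 0], "roll": -0.105, "grip": 0},
  ],
)

```text
time_s: 25.68
position: [0.5646, 0.3437, 0.0878]
tcp_rot: [[0.854, 0.521, 0.001], [0.521, -0.854, 0.001], [0.002, -0.0, -1.0]]
force: [-0.4, 0.9, 3.3]
opening: 0.156
grasp_force: 30.1
```

>>> move_arm(
  increments=[
    {"xyz": [-0.4, -7.9, 0], "roll": -0.105, "grip": 0},
    {"xyz": [-0.4, -7.9, 0], "roll": -0.105, "grip": 0},
    {"xyz": [-0.4, -7.9, 0], "roll": -0.105, "grip": 0},
    {"xyz": [-0.4, -7.9, 0], "roll": -0.105, "grip": 0},
    {"xyz": [-0.4, -7.9, 0], "roll": -0.105, "grip": 0},
  ],
)

```text
time_s: 26.1
position: [0.5364, 0.3712, 0.0879]
tcp_rot: [[0.478, 0.878, 0.002], [0.878, -0.478, 0.002], [0.002, 0.001, -1.0]]
force: [-1.0, 1.5, 2.6]
opening: 0.16
grasp_force: 30.1
```

>>> move_arm(
  increments=[
    {"xyz": [-0.4, -7.9, 0], "roll": -0.105, "grip": 0},
    {"xyz": [-0.4, -7.9, 0], "roll": -0.105, "grip": 0},
    {"xyz": [-0.2, -3.9, 0], "roll": -0.052, "grip": 0},
    {"xyz": [0, 0, 0], "roll": 0, "grip": 0},
  ],
)

```text
time_s: 26.43
position: [0.5173, 0.3787, 0.0879]
tcp_rot: [[0.236, 0.972, 0.001], [0.972, -0.236, 0.002], [0.002, 0.001, -1.0]]
force: [-0.2, 4.9, 1.3]
opening: 0.155
grasp_force: 30.0
```

At 76.4°; small steps until the stop is felt.

>>> move_arm(
  increments=[
    {"xyz": [-0.1, -5.2, 0], "roll": -0.07, "grip": 0},
    {"xyz": [0, 0, 0], "roll": 0, "grip": 0},
  ],
)

```text
time_s: 26.6
position: [0.5123, 0.3797, 0.0879]
tcp_rot: [[0.169, 0.986, 0.001], [0.986, -0.169, 0.002], [0.002, 0.0, -1.0]]
force: [-1.4, 5.5, 2.3]
opening: 0.155
grasp_force: 30.0
```

>>> move_arm(
  increments=[
    {"xyz": [-0.1, -2.6, 0], "roll": -0.035, "grip": 0},
    {"xyz": [0, 0, 0], "roll": 0, "grip": 0},
  ],
)

```text
time_s: 26.77
position: [0.5102, 0.38, 0.0878]
tcp_rot: [[0.137, 0.991, 0.001], [0.991, -0.137, 0.003], [0.003, 0.001, -1.0]]
force: [-1.7, 5.2, 2.5]
opening: 0.156
grasp_force: 30.0
```

>>> move_arm(
  increments=[
    {"xyz": [-0.1, -2.6, 0], "roll": -0.035, "grip": 0},
    {"xyz": [0, 0, 0], "roll": 0, "grip": 0},
  ],
)

```text
time_s: 26.93
position: [0.5093, 0.3802, 0.0879]
tcp_rot: [[0.104, 0.995, 0.004], [0.995, -0.104, 0.003], [0.004, 0.004, -1.0]]
force: [1.6, 4.4, 1.0]
opening: 0.158
grasp_force: 30.4
```

>>> move_arm(
  increments=[
    {"xyz": [-0.1, -2.6, 0], "roll": -0.035, "grip": 0},
    {"xyz": [0, 0, 0], "roll": 0, "grip": 0},
  ],
)

```text
time_s: 27.1
position: [0.5092, 0.38, 0.0879]
tcp_rot: [[0.069, 0.998, 0.009], [0.998, -0.069, 0.003], [0.004, 0.009, -1.0]]
force: [6.2, 2.5, -2.1]
opening: 0.161
grasp_force: 31.0
```

>>> move_arm(
  increments=[
    {"xyz": [-0.1, -2.6, 0], "roll": -0.02, "grip": 0},
    {"xyz": [0, 0, 0], "roll": 0, "grip": 0},
    {"xyz": [0, 0, 0], "roll": 0, "grip": 0},
    {"xyz": [0, 4, 0], "roll": 0.05, "grip": 0},
    {"xyz": [0, 0, 0], "roll": 0, "grip": 100},
  ],
)

```text
time_s: 27.52
position: [0.5084, 0.3789, 0.0876]
tcp_rot: [[0.099, 0.995, 0.003], [0.995, -0.099, 0.001], [0.001, 0.003, -1.0]]
force: [2.3, 0.4, 0.6]
opening: 0.189
grasp_force: 0.5
```

>>> move_arm(
  increments=[
    {"xyz": [0, 0, 0], "roll": 0, "grip": 100},
    {"xyz": [0, 0, 0], "roll": 0, "grip": 100},
    {"xyz": [0, 0, 0], "roll": 0, "grip": 100},
    {"xyz": [0, 0, 0], "roll": 0, "grip": 100},
    {"xyz": [0, 0, -15], "roll": 0, "grip": 100},
  ],
)

```text
time_s: 27.93
position: [0.5035, 0.3775, 0.0995]
tcp_rot: [[0.095, 0.995, -0.007], [0.996, -0.095, -0.004], [-0.004, -0.006, -1.0]]
force: [-0.3, -0.6, -1.0]
opening: 0.524
grasp_force: 0.0
```

>>> move_arm(
  increments=[
    {"xyz": [0, 0, -35], "roll": 0, "grip": 100},
    {"xyz": [0, 0, -35], "roll": 0, "grip": 100},
    {"xyz": [0, 0, -35], "roll": 0, "grip": 100},
    {"xyz": [-25, 0, 0], "roll": 0, "grip": 100},
    {"xyz": [-25, 0, 0], "roll": 0, "grip": 100},
  ],
)

```text
time_s: 28.35
position: [0.5027, 0.3302, 0.2104]
tcp_rot: [[0.092, 0.996, 0.006], [0.996, -0.092, 0.002], [0.003, 0.006, -1.0]]
force: [-0.1, 0.5, -0.4]
opening: 0.914
grasp_force: 0.0
```

>>> move_arm(
  increments=[
    {"xyz": [-25, -10, 0], "roll": 0, "grip": 100},
    {"xyz": [0, 0, 0], "roll": 0, "grip": 100},
    {"xyz": [0, 0, 0], "roll": 0, "grip": 100},
  ],
)

```text
time_s: 28.6
position: [0.488, 0.3041, 0.2074]
tcp_rot: [[0.096, 0.995, -0.001], [0.995, -0.096, -0.001], [-0.001, -0.001, -1.0]]
force: [-0.1, 0.8, 0.4]
opening: 0.994
grasp_force: 0.0
```

```bash
python3 - <<'E'
from b import *
st,im,W,H,S,V=look()
print(st["position"],st["time_s"])
m=(H>20)&(H<35)&(S>130)&(W[...,2]>.103)&(W[...,2]<.13); print("yellow",rect(W[m]))
def fit(W,M): 
    l=cv2.fitLine(W[M][:,:2].astype(np.float32),cv2.DIST_HUBER,0,.01,.01).ravel(); return np.degrees(np.arctan2(l[1],l[0])),M.sum()
for c in("top","side"):
    im,d=bot.capture(c);W=cloud(c,d);hsv=cv2.cvtColor(im,cv2.COLOR_RGB2HSV);H,S,V=[hsv[...,i].astype(int) for i in range(3)]
    m=(H>20)&(H<35)&(S>150)&(W[...,2]>.1)&(W[...,2]<.13)&(W[...,1]>.2); print(c,"yellow",rect(W[m]) if m.sum()>5 else 0)
    m=((H<6)|(H>174))&(S>150)&(W[...,2]>.1)&(W[...,2]<.13)&(W[...,1]<-.2); print("red",rect(W[m]))
    b=[(W[...,0]>.54)&(W[...,0]<.72)&(abs(W[...,1]+.018)<.12)&(W[...,2]>.06)&(W[...,2]<.08)]; print("both",rect(W[b[0]]))
    if c=="top": cv2.imwrite("pics/end.png",cv2.resize(im[:,:,::-1],(800,600)))
E
```

```text
[0.48801812 0.30409256 0.20737233] 28.6
yellow (array([508.7, 377.1]), array([68.2, 14. ]), 82.2, 'z', array([108.7, 110.2, 111.4]), 1769)
top yellow (array([505.7, 350.1]), array([6.8, 9.3]), 89.5, 'z', array([107.2, 108.9, 112.5]), 17)
red (array([ 564.2, -295.6]), array([65.1, 15.4]), 0.1, 'z', array([105.9, 108.7, 111.3]), 171)
both (array([613.2, -14.2]), array([136.9,  51.1]), 78.3, 'z', array([67.4, 69.7, 72. ]), 1063)
side yellow (array([506.6, 378.8]), array([69.3, 14.4]), 80.9, 'z', array([103.1, 109.2, 111. ]), 313)
red (array([ 562.2, -298. ]), array([18.2, 66.7]), 90.0, 'z', array([101.1, 107.6, 111. ]), 106)
both (array([617.9,  10. ]), array([87.4, 51.9]), 81.5, 'z', array([63.1, 69.7, 71.7]), 332)
```

View pics/end.png

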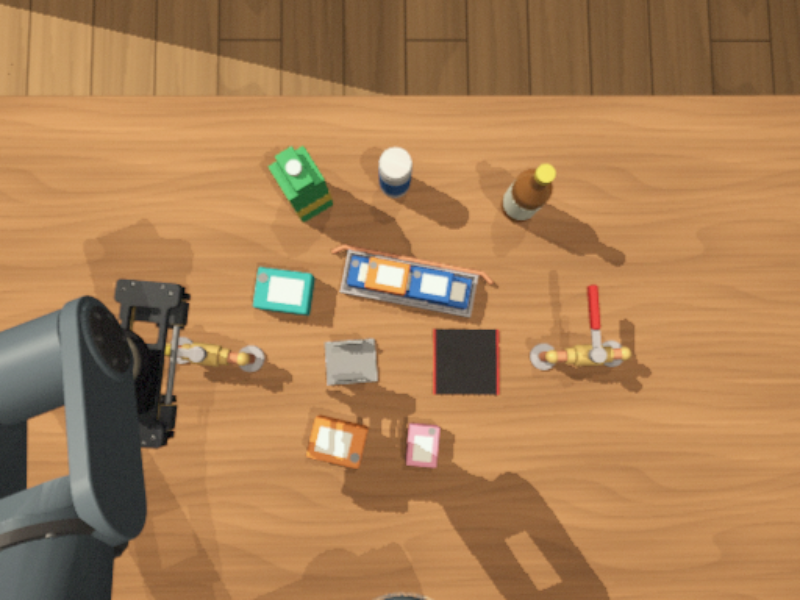

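View: the red lever (594,310) is across its pipe, the brick is in the tray at (390,275), and the drinks are unmoved. The yellow lever measures 82.2° against its pipe's 82.4°.

```bash
python3 -c "
from rig import bot
print(bot.hand_in())"
```

```text
the job is handed in; nothing more can be done
None
```

The job is handed in at about 29 s of the 72 s allowed, but the hand-in returned no verdict: by my measurements the drain is shut to its stop, the orange brick lies in the tray's open place about 6 mm from its blue neighbour, the drink valve is open to its stop, and the blue bricks and drinks look unmoved.

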